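# Find and log the carousel's stiff spot

## Robot

A 6-joint arm with a two-finger parallel gripper is mounted at the origin on the work surface. World frame = base frame: x ahead of the robot, y to its left, z up, the work surface at z = 0. Lengths are in m, angles in rad, forces in N, time in s.
With the tool pointing down it reaches from about 0.425 to 0.95 m from the base axis. Payload 3.5 kg.
Tool frame: the origin (TCP) lies midway between the tips of the shut fingers; the grasp point (between the pads) lies 19 mm behind it (ctrl.pinch_z is the distance from the TCP to the grasp point, in m); z points along the fingers, y is the line along which they close (so a half turn about z gives the same grasp; the last joint's range is limited). The gripper opens to 85 mm and grips with 20 to 120 N. Pads are 22 mm wide; open, the fingers measure 114 mm over their backs; the gripper's body (76 mm by 85 mm) begins 54 mm behind the grasp point. The pads swing forward as they close: fully open they stand 13 mm farther back than shut.
Start: joints at [-1.339, 0.286, 1.577, -0, 1.279, -0.15], TCP at [0.252, -0.626, 0.231] pointing down, gripper open.
Joint ranges: [-2.77, 2.77], [-0.9, 2.22], [0.21, 2.48], [-1.53, 4.67], [0.24, 2.81], [-2.84, 2.84]. Speed limits (rad/s): [2.79, 2.79, 3.14, 3.14, 3.14, 3.14].

## Interface

Orientations are given as a unit quaternion [x, y, z, w].
In Python, from plant import get_state, viewer, sign_off, ctrl gives the robot as it stands. The module is installed in compiled form; this text tells all that it offers.
- The arm moves only by the shell command python3 -m handwheel 'ROWS' [FORCE]. ROWS is JSON, a list that holds one entry, the list of rows, each a list of 5 numbers: the finger opening in m, from 0 to 0.0854, then the shift along the tool's x, y, z in m, then the turn about the tool's z in degrees. In form: [[[claw, x, y, z, spin], ...]]. A call has 1 to 12 rows; each row shifts and turns the commanded pose from where the row before left it, along the tool's axes as they then stand; what a row does not reach is not made up. A row lasts 1/12 s, in which the tool goes at most 41.7 mm and 7.16 degrees, less where a joint would pass 70% of its speed; a pose out of reach is approached as far as the arm can. A call is refused whole if a number of a shift passes 0.0417 or a number of a turn 7.16, either way. A call with a gripper value outside its range is refused whole. The fingers move at their own pace and stop on an object; FORCE is the grip in N (left out, the last holds). Time passes only in rows, so rows that do not move let the fingers close. It gives the time, the measured TCP pose, the force, the opening and the grip force at its end, in the units of the state.
- get_state(): the state, without advancing time (a new reading comes with each control period).
- viewer.read_camera(name): name is "scene" or "top"; returns the picture (384x512x3 uint8, blue, green, red); there is no depth.
- viewer.camera_params(name): a dict with "fov_y" (degrees; the focal length in pixels is half the picture's height over the tangent of half this angle, whatever the lens; pixels are square), "cx", "cy" (the principal point, pixels), "xyz" and "attitude" of the camera in the world. Camera axes: x right, y up, looking along -z (the intrinsics and any distortion apply to the point x, -y, -z); pixel columns grow to the right and rows downward; lengths in m; the calibration is good to about 2 mm. A picture is of the moment at which its call begins. camera_params takes no time and is no camera call.
- sign_off(): hands the job in; it is judged then, once.
Trained networks look in the newest picture that a camera, given by its name, has taken for a name from the list of things; names that differ only in an ending like _2 or _b are one class to them, and where a whole thing is asked for, a point or a joint stands for the part that bears it (a point fixed in the world has none). Each returns a list of dicts, best first, with "confidence" (0 to 1); they miss things now and then, are a little off and sometimes report something else, mostly with a low value. They report only what shows in the picture. A call takes as long as a camera call. They do not tell look-alikes from the thing itself.
- viewer.look_for(camera, name): "extent" ([left, top, width, height] as shares, 0 to 1, of the picture: columns of its width, rows of its height, round what is visible of it).
- viewer.outline_of(camera, name): "mask" (384x512 bool, what is visible of it) and "extent" ([left, top, width, height] as shares, 0 to 1, of the picture: columns of its width, rows of its height, round what is visible of it).
- viewer.pinpoint(camera, name): "xy" ([column, row] as shares, 0 to 1, of the picture: columns of its width, rows of its height: a listed point, or the origin of a listed thing).
The state is a dict: "time": time; "qpos": joint angles; "dq": joint speeds; "joint_efforts": joint torques, N m; "eef_pos": TCP position; "tcp_rot": TCP orientation; "contact_force": force on the tool from outside, world axes, zero at the start; "wrist_torque": the same for the moment, N m; "opening": opening from 0.0 (shut) to 1.0 (fully open); "finger_force": force on a finger pad.
Only numpy, scipy, OpenCV 4.12 (cv2) and the standard library are available. Lean on these libraries where they do the work, as an engineer would, in place of code of your own. Each camera call takes 0.05 s, during which the arm holds its last target. There are 200 camera calls.

## Task

The reagent carousel catches at one place in its turn: lift every vial off it and stand them all upright in the open tray, then turn the empty carousel by its knob right round, feel where the drag rises, and leave it standing in the middle of that stiff spot. Without moving it again, swing the index arm round until its pointer points straight at the knob, and log the spot on the key panel by pressing the long bar key, then the round key, then the square key, one at a time and fully down. Leave everything else where it stands.

Things in the scene. Friction and masses are not known exactly. Their poses are not given: they have to be found in the camera images.
- stand: Fixed white round housing, 232 mm across at the foot, 55 mm high. Origin: centre of its underside on the table, on the vertical axis about which the carousel and the index arm turn. Its x axis marks nothing of use. Inside it, at an unknown bearing that differs every time, something rubs on the carousel.
- carousel: Silver-grey disc, 190 mm across, turning either way without limit on the stand's axis; origin at the centre of its underside, top 72 mm above the table. Its x axis points to the knob. Drag is even (0.7 N felt at the knob) save for one stretch about 0.5 rad wide, at one knob bearing, where it rises to about 8 N. It starts clear of it, and stays where released.
- knob_grip (a point): The carousel's turning knob: an upright black round knob 18 mm in diameter that spins freely on its own pin, 72 mm from the carousel's axis, standing 44 mm above the disc (top 116 mm above the table). This point is on its axis, 24 mm above the disc (96 mm above the table), where to grip it.
- post_grip (a point): Grip post of the dark steel index arm: upright, black, round, 16 mm in diameter, spinning freely on its own pin, 135 mm from the stand's axis, top 115 mm above the table, foot on the arm's bar 57 mm above the table. This point: on its axis, 95 mm above the table. The arm turns about the stand's axis either way without limit, takes about 1 N at the post and stays where released.
- pointer_tip (a point): Tip of the index arm's pointer, 98 mm from the stand's axis on the line from the axis to the post, 62 mm above the table. The pointer points straight inward, so it points at the knob when the post, the pointer, the knob and the axis stand in one line, all on the same side of the axis.
- tray: Fixed open white tray, outside 190 mm (its x) by 150 mm (its y) by 26 mm high, walls and floor 5 mm. Origin: centre of its underside on the table. It stands to the left or the right of the stand.
- key_bar (a joint): Travel of the long bar key: 0 up, 0.005 m fully down. Spring, about 4 N fully down; it comes back by itself.
- key_bar_top (a point): Centre of the top of the long bar key, 16 by 36 mm, standing 14 mm above the panel, top 42 mm above the table when up.
- key_round (a joint): Travel of the round key, as for the bar key.
- key_round_top (a point): Centre of the top of the round key, 26 mm in diameter, same height.
- key_square (a joint): Travel of the square key, as for the bar key.
- key_square_top (a point): Centre of the top of the square key, 22 by 22 mm, same height. The three keys stand in a row 58 mm apart on a grey panel (100 by 190 by 28 mm, on the side of the stand opposite the tray), in any order.
- flask: Small bottle, 44 mm across, 85 mm high, beyond the stand; leave it. Origin: centre of its underside.
- jar: Jar, 52 mm across, 60 mm high, near the robot; leave it. Origin: centre of its underside.
- tape: Roll of tape lying flat, 64 mm across, 20 mm high, near the robot; leave it. Origin: centre of its underside.
- tipbox: Grey tip box, 90 by 60 by 45 mm, beyond the stand; leave it. Origin: centre of its underside.
- driver: Screwdriver, 150 mm long, at the right; leave it.
- beaker: Small glass cup, 56 mm across, 60 mm high, at the left; leave it. Origin: centre of its underside.
- marker: Black marker pen lying, 14 mm thick, 124 mm long, at the left; leave it.
- vial0_mid (a point): Amber vial with a white cap (one of two to four alike; the absent ones give None), upright, 28 mm in diameter, 48 mm high, about 50 g. This point is at its centre, 24 mm above its underside.
- vial1_mid (a point): Amber vial with a white cap (one of two to four alike; the absent ones give None), upright, 28 mm in diameter, 48 mm high, about 50 g. This point is at its centre, 24 mm above its underside.
- vial2_mid (a point): Amber vial with a white cap (one of two to four alike; the absent ones give None), upright, 28 mm in diameter, 48 mm high, about 50 g. This point is at its centre, 24 mm above its underside.
- vial3_mid (a point): Amber vial with a white cap (one of two to four alike; the absent ones give None), upright, 28 mm in diameter, 48 mm high, about 50 g. This point is at its centre, 24 mm above its underside.
Things that resemble listed ones, but are neither listed nor needed, are in the scene too. Leave any pink look-alike of the part that bears vial0_mid alone. Of the things that look like the tray, the larger one is meant.

How it is judged:
By the outcome, as a careful person would: the job done as asked, in the order asked, and still so for the second after the job is handed in, with the robot touching nothing.
Of vial0, vial1, vial2, vial3 only 2 to 4 are there at a start; the rules pass over those that are not, and their reading is None.
At some moment in a run one of vial0, vial1, vial2, vial3 may be knocked a few centimetres aside while the robot is not near it.
It also fails if it takes over 210 s, if anything falls off the work surface, if the arm or the gripper's body presses on something with over 40 N, if the wrist force passes 120 N, or if a joint passes its speed limit or range.

## Working session

There is one attempt and no reset: what is moved stays moved. The work goes in short steps, Python scripts to look and compute and a shell command to move; the robot and the scene stay as the last step left them, time stands still between calls to the robot, and variables do not carry over. Pictures are saved under pics/ and viewed, at most 14 in all, crops included, and the job is handed in when it is done.

```bash
mkdir -p pics; python3 - <<'E'
from plant import get_state, viewer, ctrl
import cv2
for c in("scene","top"):
    im=viewer.read_camera(c); cv2.imwrite(f"pics/{c}0.png",cv2.resize(im,(800,600),interpolation=cv2.INTER_CUBIC)); print(c,viewer.camera_params(c))
print(get_state(),ctrl.pinch_z)
E
```

```text
scene {'fov_y': 49.9552604836405, 'cx': 255.85873427622693, 'cy': 193.20625908129765, 'xyz': array([1.34145426, 0.11132437, 0.87391643]), 'attitude': array([0.2706369 , 0.29045417, 0.68623494, 0.60948639])}
top {'fov_y': 57.756926195005384, 'cx': 248.18710134236875, 'cy': 189.2870691973987, 'xyz': array([0.36491978, 0.04962113, 1.16609919]), 'attitude': array([ 0.03547465, -0.05195039, -0.69564836,  0.71562285])}
{'time': 0.1, 'qpos': array([-1.33898918e+00,  2.87122683e-01,  1.57807512e+00,  6.00477768e-06,
        1.27862209e+00, -1.49981110e-01]), 'dq': array([-0.00110284, -0.00186588, -0.00150847, -0.00078437,  0.00064547,
       -0.00070665]), 'joint_efforts': array([ 5.45528528e-04, -4.07298374e+01, -2.93699670e+01, -1.25268375e-04,
        3.43331005e-03, -8.43234176e-06]), 'eef_pos': array([ 0.25138896, -0.6257754 ,  0.230031  ]), 'tcp_rot': array([ 9.81834534e-01,  1.89735889e-01, -4.26770924e-05, -1.11280617e-03]), 'contact_force': array([-0.15522005, -0.06489816, -0.3964312 ]), 'wrist_torque': array([-0.01962175, -0.04054335,  0.02570026]), 'finger_force': 0.0, 'opening': 1.0008284727241301} 0.0187
```

View pics/scene0.png

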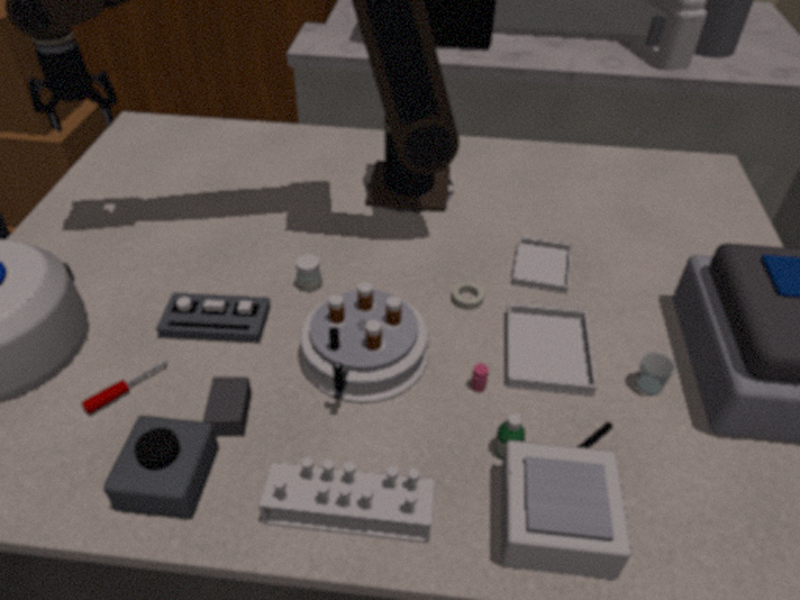

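View pics/top0.png

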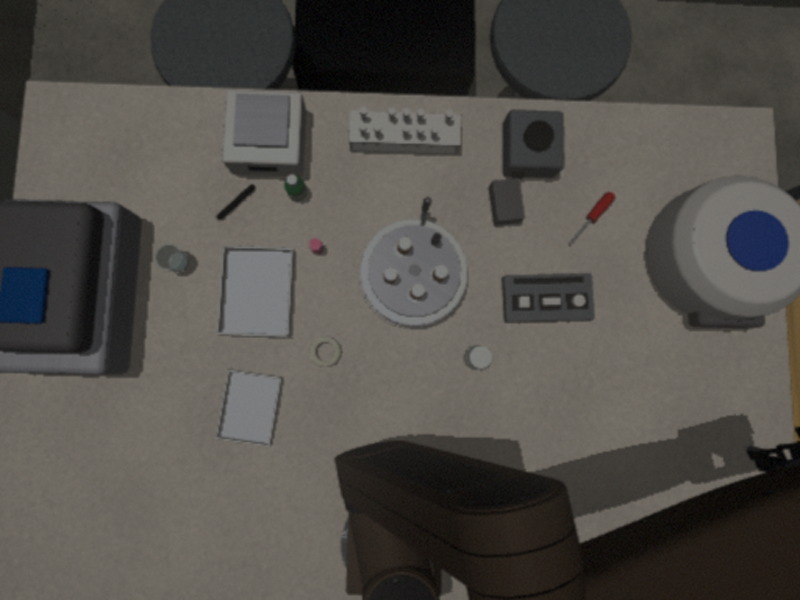

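Top view (800x600): four vials at (404,244), (391,275), (418,291), (441,272). The knob is at (436,239) and the post at (427,203). There are two trays: (257,292) is larger and so is the one meant, and (250,407) is the smaller look-alike. The pink vial at (316,245) is to be left alone. The keys on the panel are square (524,302), bar (551,301) and round (579,300).

```bash
cat > h.py <<'E'
import numpy as np, cv2
from plant import get_state, viewer
from scipy.spatial.transform import Rotation as R
def ray(c,u,v):
    p=viewer.camera_params(c); f=192/np.tan(np.radians(p["fov_y"]/2))
    d=R.from_quat(p["attitude"]).apply([(u-p["cx"])/f,-(v-p["cy"])/f,-1]); return p["xyz"],d
def at(c,u,v,z):
    o,d=ray(c,u,v); return (o+d*(z-o[2])/d[2])
def proj(c,P):
    p=viewer.camera_params(c); f=192/np.tan(np.radians(p["fov_y"]/2))
    q=R.from_quat(p["attitude"]).inv().apply(np.array(P)-p["xyz"]); return p["cx"]-f*q[0]/q[2], p["cy"]+f*q[1]/q[2]
def pts(c,n,z,k=6,snap=False):
    if snap: viewer.read_camera(c)
    return [(round(d["confidence"],2),np.round(at(c,d["xy"][0]*512,d["xy"][1]*384,z)[:2],4)) for d in viewer.pinpoint(c,n)[:k]]
E
python3 - <<'E'
from h import *
Z=dict(stand=0,carousel=.066,knob_grip=.096,post_grip=.095,pointer_tip=.062,tray=0,key_bar_top=.042,key_round_top=.042,key_square_top=.042,vial0_mid=.096)
for c in("top","scene"):
    viewer.read_camera(c)
    for n,z in Z.items(): print(c,n,pts(c,n,z))
E
```

```text
top stand []
top carousel [(0.96, array([ 0.5591, -0.021 ])), (0.38, array([ 0.5086, -0.2569])), (0.24, array([ 0.3761, -0.1398]))]
top knob_grip [(0.49, array([ 0.6208, -0.0588]))]
top post_grip [(0.52, array([0.6812, 0.3342])), (0.48, array([ 0.6918, -0.0498]))]
top pointer_tip [(0.72, array([ 0.5646, -0.0805])), (0.55, array([ 0.506 , -0.3696])), (0.44, array([ 0.6521, -0.0384]))]
top tray [(0.92, array([0.2628, 0.296 ])), (0.8, array([0.514 , 0.3089]))]
top key_bar_top [(0.61, array([ 0.503 , -0.3269])), (0.53, array([0.5671, 0.4688]))]
top key_round_top [(0.74, array([0.603 , 0.0101])), (0.69, array([0.7293, 0.2198])), (0.51, array([ 0.508 , -0.3861])), (0.42, array([0.3848, 0.1574]))]
top key_square_top [(0.58, array([ 0.5055, -0.268 ]))]
top vial0_mid [(0.53, array([0.598 , 0.0099])), (0.48, array([0.5951, 0.1699])), (0.44, array([ 0.6368, -0.0368]))]
scene stand [(0.66, array([ 0.5605, -0.0261])), (0.42, array([ 0.4639, -0.2793]))]
scene carousel [(0.87, array([ 0.5578, -0.0248])), (0.16, array([ 0.6672, -0.0425]))]
scene knob_grip [(0.52, array([ 0.5589, -0.241 ])), (0.51, array([ 0.6163, -0.0615])), (0.29, array([ 0.6002, -0.0175])), (0.25, array([ 0.6835, -0.0303]))]
scene post_grip [(0.57, array([ 0.7805, -0.1932])), (0.46, array([ 0.6964, -0.0434])), (0.32, array([ 0.6847, -0.0356]))]
scene pointer_tip [(0.57, array([ 0.6464, -0.0382]))]
scene tray [(0.8, array([0.2614, 0.2987])), (0.68, array([0.5081, 0.3056])), (0.43, array([ 0.5582, -0.0233])), (0.31, array([ 0.6094, -0.0626])), (0.19, array([0.5785, 0.4794]))]
scene key_bar_top [(0.46, array([ 0.4982, -0.3263]))]
scene key_round_top [(0.62, array([ 0.4999, -0.3817]))]
scene key_square_top [(0.65, array([ 0.5173, -0.2617])), (0.49, array([0.4925, 0.0239]))]
scene vial0_mid [(0.57, array([0.6802, 0.1782])), (0.54, array([ 0.611 , -0.0083]))]
```

```bash
python3 - <<'E'
from h import *
im=viewer.read_camera("top"); 
g=im.min(2).astype(int)
x0,y0,x1,y1=235,145,295,200
cv2.imwrite("pics/crop1.png",cv2.resize(im[100:220,220:390],None,fx=4.7,fy=4.7,interpolation=cv2.INTER_CUBIC))
hs=cv2.GaussianBlur(g.astype(np.float32),(0,0),.7)
for (u,v) in [(404,244),(391,275),(418,291),(441,272)]:
    u,v=u*.64,v*.64; sub=hs[int(v)-7:int(v)+8,int(u)-7:int(u)+8]; 
    m=sub>(np.percentile(sub,50)+sub.max())/2; n,l,s,c=cv2.connectedComponentsWithStats(m.astype(np.uint8)); k=1+s[1:,4].argmax()
    U,V=int(u)-7+c[k][0]+.5,int(v)-7+c[k][1]+.5
    P=at("top",U,V,.12); print(s[k],np.round(P,4),np.hypot(*(P[:2]-[.559,-.0235])))
# disc ellipse: saturation/edges -> stand outline mask
for c,n in(("top","carousel"),("top","stand"),("scene","vial0_mid")):
    for d in viewer.outline_of(c,n)[:6]:
        m=d["mask"]; ys,xs=np.nonzero(m); print(n,d["confidence"],m.sum(),xs.mean(),ys.mean(),d["extent"])
E
```

```text
[ 5  3  7  7 35] [ 0.6021 -0.0041  0.12  ] 0.04723982854381121
[ 3  2  8  7 38] [0.5403 0.0224 0.12  ] 0.04953605759998545
[ 4  3  7  7 36] [ 0.5097 -0.0317  0.12  ] 0.049945279783651424
[ 4  3  8  7 41] [ 0.5479 -0.077   0.12  ] 0.05467382948178538
carousel 0.96 2516 264.98052464228937 172.6212241653418 [0.459, 0.3755, 0.1135, 0.1539]
carousel 0.62 82 281.3170731707317 174.9390243902439 [0.5439, 0.4409, 0.0189, 0.031]
carousel 0.53 229 305.6419213973799 228.48471615720524 [0.5797, 0.5812, 0.0381, 0.0305]
stand 0.92 1052 262.43631178707227 177.35836501901142 [0.4551, 0.3328, 0.1293, 0.213]
vial0_mid 0.6 188 238.43617021276594 214.5212765957447 [0.4576, 0.5346, 0.0111, 0.0505]
vial0_mid 0.43 153 305.8562091503268 241.45751633986927 [0.5852, 0.6109, 0.0197, 0.0409]
```

View pics/crop1.png

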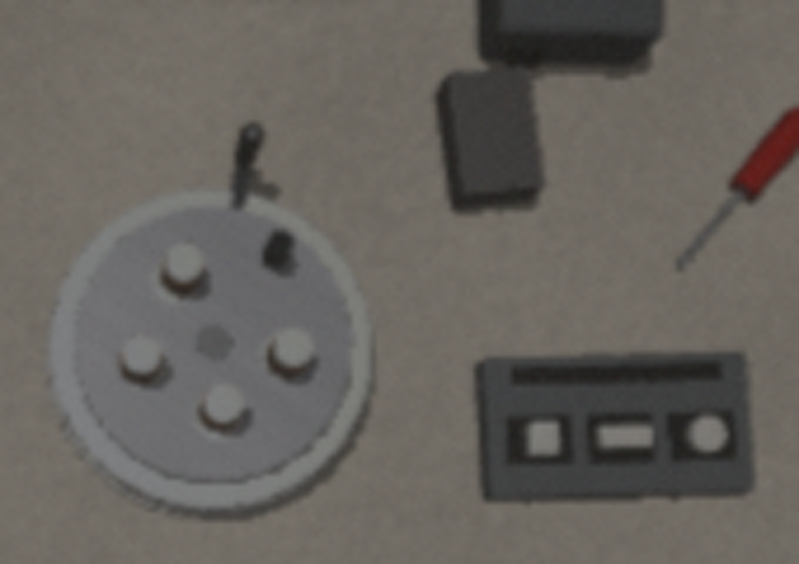

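The keys from left to right in the crop are square, bar and round, and all four vials stand on the disc. The pinpointed knob and post radii (70 and 137 mm) agree with the description. I'll move now.

```bash
python3 -m handwheel '[[[0.045,0,0,0,-6.81],[0.045,0,0,0,-6.81],[0.045,0,0,0,-6.81],[0.045,0,0,0,-6.81],[0.045,0,0,0,-6.81],[0.045,0,0,0,-6.81],[0.045,0,0,0,-6.81],[0.045,0,0,0,-6.81],[0.045,0,0,0,-6.81],[0.045,0,0,0,-6.81],[0.045,0,0,0,0]]]' 30
python3 -m handwheel '[[[0.045,0.035,0.019,0,0],[0.045,0.035,0.019,0,0],[0.045,0.035,0.019,0,0],[0.045,0.035,0.019,0,0],[0.045,0.035,0.019,0,0],[0.045,0.035,0.019,0,0],[0.045,0.035,0.019,0,0],[0.045,0.035,0.019,0,0],[0.045,0.035,0.019,0,0],[0.045,0.035,0.019,0,0],[0.045,0.035,0.019,0,0],[0.045,0,0,0,0]]]'
cat >> h.py <<'E'
def tcp():
    s=get_state(); r=R.from_quat(s["tcp_rot"]); return s["eef_pos"],r,s
def go(X):  # shift in tool axes to reach world X
    p,r,s=tcp(); print("t",round(s["time"],2),"tcp",np.round(p,4),"yaw",round(np.degrees(np.arctan2(*r.apply([1,0,0])[[1,0]])),2),"F",np.round(s["contact_force"],1),"shift to",np.round(X,3),":",np.round(r.inv().apply(np.array(X)-p),4))
E
python3 -c "
from h import *
go([.548,-.077,.19])"
```

```text
time: 2.32
eef_pos: [0.2515, -0.6264, 0.2313]
tcp_rot: [0.707, 0.708, -0.0, 0.0]
contact_force: [-0.7, 0.4, 0.2]
opening: 0.532
finger_force: 0.0
time: 3.32
eef_pos: [0.4629, -0.236, 0.2316]
tcp_rot: [0.706, 0.708, 0.001, -0.0]
contact_force: [-0.3, -0.0, -0.8]
opening: 0.526
finger_force: 0.0
t 3.32 tcp [ 0.4629 -0.236   0.2316] yaw 90.16 F [-0.3 -0.  -0.8] shift to [ 0.548 -0.077  0.19 ] : [0.1586 0.0855 0.0421]
```

```bash
python3 -m handwheel '[[[0.045,0.0317,0.0171,0,0],[0.045,0.0317,0.0171,0,0],[0.045,0.0317,0.0171,0,0],[0.045,0.0317,0.0171,0,0],[0.045,0.0317,0.0171,0,0],[0.045,0,0,0.035,0],[0.045,0,0,0.025,0],[0.045,0,0,0,0]]]'
python3 - <<'E'
from h import *
go([.548,-.077,.081])
for c in("top","scene"):
    im=viewer.read_camera(c); u,v=proj(c,[.555,-.03,.1]); u,v=int(u),int(v)
    cv2.imwrite(f"pics/{c}1.png",cv2.resize(im[v-45:v+45,u-60:u+60],(600,450),interpolation=cv2.INTER_CUBIC))
a,b=cv2.imread("pics/top1.png"),cv2.imread("pics/scene1.png")
cv2.imwrite("pics/both1.png",cv2.resize(np.hstack([a,b]),(800,300)))
E
```

```text
time: 3.98
eef_pos: [0.5429, -0.0814, 0.1654]
tcp_rot: [0.708, 0.707, -0.002, -0.005]
contact_force: [-1.5, 0.1, -1.4]
opening: 0.526
finger_force: 0.0
t 3.98 tcp [ 0.5429 -0.0814  0.1654] yaw 89.91 F [-1.5  0.1 -1.4] shift to [ 0.548 -0.077  0.081] : [0.0041 0.006  0.0844]
```

View pics/both1.png

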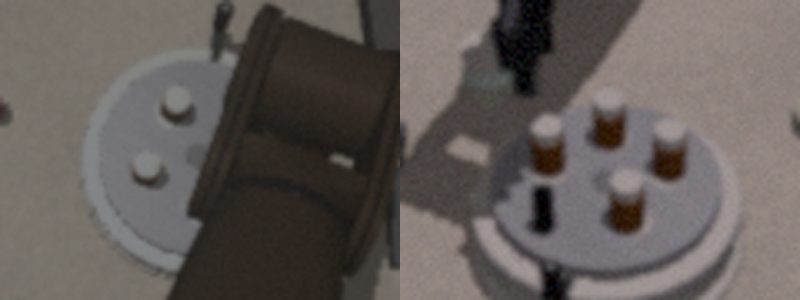

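The scene crop shows all four vials still standing, with the fingertips at (525,90) above and behind vial D, whose cap is at (548,130). Going down.

```bash
python3 -m handwheel '[[[0.045,0.0,0.0,0.02,0],[0.045,0,0,0,0],[0.045,0,0,0,0]]]'
python3 -c "
from h import *
go([.548,-.077,.081]); print(proj('scene',tcp()[0]))
viewer.read_camera('scene')
print(pts('scene','vial0_mid',.096))
im=viewer.read_camera('scene');u,v=map(int,proj('scene',[.555,-.05,.11]))
cv2.imwrite('pics/s2.png',cv2.resize(im[v-40:v+40,u-50:u+50],(600,480),interpolation=cv2.INTER_CUBIC));print(u-50,v-40)
"
```

```text
time: 4.33
eef_pos: [0.5465, -0.0837, 0.1525]
tcp_rot: [0.708, 0.706, 0.0, 0.0]
contact_force: [-0.3, -0.2, 0.1]
opening: 0.531
finger_force: 0.0
t 4.33 tcp [ 0.5465 -0.0837  0.1525] yaw 89.88 F [-0.3 -0.2  0.1] shift to [ 0.548 -0.077  0.081] : [0.0067 0.0015 0.0715]
(np.float64(210.8196105911813), np.float64(181.1638709111827))
[(0.75, array([0.6776, 0.171 ])), (0.58, array([0.6017, 0.0052])), (0.4, array([ 0.6895, -0.0441])), (0.23, array([ 0.6439, -0.0057]))]
173 156
```

View pics/s2.png

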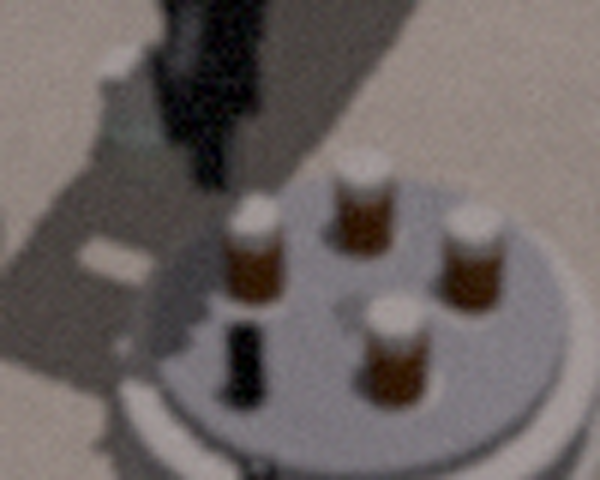

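```bash
python3 -c "
from h import *
print(proj('scene',[.569,-.0837,.155]),'seen',173+210/6,156+185/6)
for a,b in ((253,212),(365,168),(473,225),(397,312)): print(at('scene',173+a/6,156+b/6,.12))
print(at('scene',173+350/6,156+312/6,.072),at('top',220+215/4.7,100+342/4.7,.072))
"
```

```text
(np.float64(209.12160383900834), np.float64(186.17590858680768)) seen 208.0 186.83333333333334
[ 0.54949071 -0.07323907  0.12      ]
[ 0.51397414 -0.02811583  0.12      ]
[0.54523799 0.02511524 0.12      ]
[ 0.60342877 -0.00077652  0.12      ]
[ 0.5591716  -0.02913028  0.072     ] [ 0.5561241  -0.02869022  0.072     ]
```

```bash
python3 -m handwheel '[[[0.045,0.008,0.0025,0,0],[0.045,0,0,0.03,0],[0.045,0,0,0.03,0],[0.045,0,0,0.0115,0],[0.045,0,0,0,0],[0.0,0,0,0,0],[0.0,0,0,0,0],[0,0,0,0,0],[0,0,0,0,0],[0,0,0,0,0]]]' 30
python3 -m handwheel '[[[0,0,0,0,0],[0,0,0,-0.02,0],[0,0,0,-0.02,0],[0,0,0,-0.03,0],[0,0,0,-0.03,0],[0,0,0,0,0]]]'
python3 -c "
from h import *
go([.551,.3425,.17])"
```

```text
time: 5.32
eef_pos: [0.5496, -0.0753, 0.0812]
tcp_rot: [0.707, 0.707, 0.001, 0.001]
contact_force: [-0.2, -1.1, 2.5]
opening: 0.316
finger_force: 30.3
time: 5.82
eef_pos: [0.5526, -0.0762, 0.1874]
tcp_rot: [0.707, 0.707, 0.003, 0.006]
contact_force: [1.2, -0.3, 0.0]
opening: 0.32
finger_force: 30.2
t 5.82 tcp [ 0.5526 -0.0762  0.1874] yaw 89.98 F [ 1.2 -0.3  0. ] shift to [0.551 0.342 0.17 ] : [ 0.4187 -0.0019  0.0157]
```

```bash
python3 - <<'E'
from h import *
for c in("top","scene"):
    viewer.read_camera(c)
    for d in viewer.outline_of(c,"tray")[:2]:
        m=d["mask"].astype(np.uint8); cs,_=cv2.findContours(m,0,2); k=max(cs,key=cv2.contourArea).reshape(-1,2)
        W=np.array([at(c,u+.5,v+.5,.022)[:2] for u,v in k],np.float32); r=cv2.minAreaRect(W); print(c,d["confidence"],np.round(r[0],4),np.round(r[1],3),r[2])
E
```

```text
top 0.97 [0.2675 0.3026] [0.118 0.145] 84.07897186279297
top 0.93 [0.509  0.3034] [0.157 0.197] 89.92765045166016
scene 0.76 [0.5232 0.307 ] [0.218 0.156] 0.19022946059703827
scene 0.65 [0.2882 0.3047] [0.115 0.164] 83.10839080810547
```

```bash
python3 -m handwheel '[[[0,0.0377,0,0,0],[0,0.0377,0,0,0],[0,0.0377,0,0,0],[0,0.0377,0,0,0],[0,0.0377,0,0,0],[0,0.0377,0,0,0],[0,0.0377,0,0,0],[0,0.0377,0,0,0],[0,0.0377,0,0,0],[0,0.0377,0,0,0],[0,0.0377,0,0,0],[0,0,0,0,0]]]'
python3 -m handwheel '[[[0,0,0,0.03,0],[0,0,0,0.03,0],[0,0,0,0.03,0],[0,0,0,0.02,0],[0,0,0,0.0,0],[0,0,0,0,0],[0,0,0,0,0]]]'
python3 -c "
from h import *
go([.55,.339,.0145])"
```

```text
time: 7.02
eef_pos: [0.5468, 0.3451, 0.1773]
tcp_rot: [0.705, 0.709, -0.001, -0.002]
contact_force: [-0.9, -0.2, 0.3]
opening: 0.319
finger_force: 30.2
time: 7.6
eef_pos: [0.5494, 0.3397, 0.0704]
tcp_rot: [0.707, 0.707, 0.0, 0.0]
contact_force: [1.2, 0.2, -0.0]
opening: 0.317
finger_force: 30.2
t 7.6 tcp [0.5494 0.3397 0.0704] yaw 89.96 F [ 1.2  0.2 -0. ] shift to [0.55  0.339 0.014] : [-0.0007  0.0005  0.0559]
```

```bash
python3 -m handwheel '[[[0,0,0,0.03,0],[0,0,0,0.02,0],[0,0,0,0.006,0],[0,0,0,0,0],[0,0,0,0,0],[0.038,0,0,0,0],[0.038,0,0,0,0],[0.038,0,0,0,0],[0.038,0,0,0,0],[0.038,0,0,-0.02,0],[0.038,0,0,-0.03,0],[0.038,0,0,-0.03,0]]]'
python3 -m handwheel '[[[0.045,0,0,-0.03,0],[0.045,0,0,-0.03,0],[0.045,0,0,-0.03,0],[0.045,0,0,0,0]]]'
python3 - <<'E'
from h import *
go([.543,.023,.19])
im=viewer.read_camera("top");cv2.imwrite("pics/t3.png",cv2.resize(im[90:290,100:330],(690,600),interpolation=cv2.INTER_CUBIC))
E
```

```text
time: 8.6
eef_pos: [0.5478, 0.3392, 0.0934]
tcp_rot: [0.707, 0.707, -0.002, -0.001]
contact_force: [0.7, -0.2, 0.4]
opening: 0.445
finger_force: 0.0
time: 8.93
eef_pos: [0.5526, 0.3414, 0.1927]
tcp_rot: [0.707, 0.707, 0.007, 0.003]
contact_force: [0.9, 0.2, 1.9]
opening: 0.528
finger_force: 0.0
t 8.93 tcp [0.5526 0.3414 0.1927] yaw 89.99 F [0.9 0.2 1.9] shift to [0.543 0.023 0.19 ] : [-0.3184 -0.0096  0.0009]
```

View pics/t3.png

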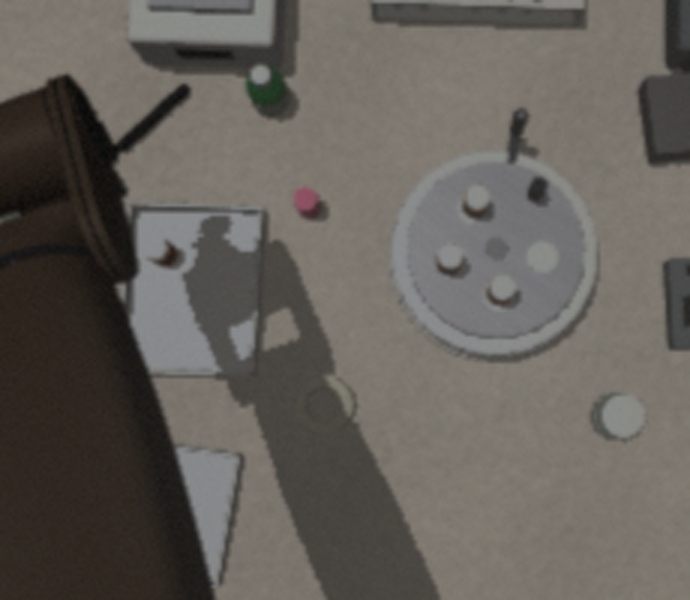

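The vial stands in the tray at (163,252). The others are unmoved at (477,201), (451,260) and (503,290). Next is vial B.

```bash
python3 -m handwheel '[[[0.045,-0.0351,-0.0007,0,0],[0.045,-0.0351,-0.0007,0,0],[0.045,-0.0351,-0.0007,0,0],[0.045,-0.0351,-0.0007,0,0],[0.045,-0.0351,-0.0007,0,0],[0.045,-0.0351,-0.0007,0,0],[0.045,-0.0351,-0.0007,0,0],[0.045,-0.0351,-0.0007,0,0],[0.045,-0.0351,-0.0007,0,0],[0.045,0,0,0.03,0],[0.045,0,0,0,0],[0.045,0,0,0,0]]]'
python3 -c "
from h import *
go([.543,.0235,.081])"
```

```text
time: 9.98
eef_pos: [0.5402, 0.0239, 0.1509]
tcp_rot: [0.708, 0.707, -0.002, -0.003]
contact_force: [0.4, -0.3, -0.1]
opening: 0.529
finger_force: 0.0
t 9.98 tcp [0.5402 0.0239 0.1509] yaw 89.92 F [ 0.4 -0.3 -0.1] shift to [0.543 0.024 0.081] : [-0.0005  0.0033  0.0699]
```

```bash
python3 -m handwheel '[[[0.045,0,0.001,0.03,0],[0.045,0,0,0.03,0],[0.045,0,0,0.012,0],[0.045,0,0,0,0],[0,0,0,0,0],[0,0,0,0,0],[0,0,0,0,0],[0,0,0,0,0],[0,0,0,0,0],[0,0,0,0,0]]]' 30
python3 -c "
from h import *
go([.55,.271,.081])"
python3 -m handwheel '[[[0,0,0,-0.02,0],[0,0,0,-0.02,0],[0,0,0,-0.03,0],[0,0,0,-0.03,0],[0,0.035,0.001,0,0],[0,0.035,0.001,0,0],[0,0.035,0.001,0,0],[0,0.035,0.001,0,0],[0,0.035,0.001,0,0],[0,0.035,0.001,0,0],[0,0.035,0.001,0,0],[0,0,0,0,0]]]'
python3 -m handwheel '[[[0,0,0,0.03,0],[0,0,0,0.03,0],[0,0,0,0.03,0],[0,0,0,0.02,0],[0,0,0,0.0,0],[0,0,0,0,0],[0,0,0,0,0]]]'
python3 -c "
from h import *
go([.55,.271,.0145])"
```

```text
time: 10.82
eef_pos: [0.5444, 0.0238, 0.0832]
tcp_rot: [0.707, 0.707, 0.001, 0.001]
contact_force: [-0.8, 0.3, 2.5]
opening: 0.319
finger_force: 30.3
t 10.82 tcp [0.5444 0.0238 0.0832] yaw 89.98 F [-0.8  0.3  2.5] shift to [0.55  0.271 0.081] : [0.2472 0.0055 0.0021]
time: 11.82
eef_pos: [0.55, 0.274, 0.1821]
tcp_rot: [0.706, 0.709, 0.001, -0.001]
contact_force: [0.6, -0.2, -0.8]
opening: 0.318
finger_force: 30.2
time: 12.4
eef_pos: [0.5518, 0.2689, 0.0735]
tcp_rot: [0.707, 0.707, 0.001, 0.001]
contact_force: [0.3, -0.5, 0.0]
opening: 0.317
finger_force: 30.2
t 12.4 tcp [0.5518 0.2689 0.0735] yaw 89.96 F [ 0.3 -0.5  0. ] shift to [0.55  0.271 0.014] : [ 0.0021 -0.002   0.059 ]
```

```bash
python3 -m handwheel '[[[0,0,0,0.03,0],[0,0,0,0.02,0],[0,0,0,0.007,0],[0,0,0,0,0],[0,0,0,0,0],[0.038,0,0,0,0],[0.038,0,0,0,0],[0.038,0,0,0,0],[0.038,0,0,0,0],[0.038,0,0,-0.02,0],[0.038,0,0,-0.03,0],[0.038,0,0,-0.03,0]]]'
python3 -m handwheel '[[[0.045,0,0,-0.03,0],[0.045,0,0,-0.03,0],[0.045,0,0,-0.025,0],[0.045,-0.0332,-0.0044,0,0],[0.045,-0.0332,-0.0044,0,0],[0.045,-0.0332,-0.0044,0,0],[0.045,-0.0332,-0.0044,0,0],[0.045,-0.0332,-0.0044,0,0],[0.045,-0.0332,-0.0044,0,0],[0.045,-0.0332,-0.0044,0,0],[0.045,-0.0332,-0.0044,0,0],[0.045,-0.0332,-0.0044,0,0]]]'
python3 -m handwheel '[[[0.045,0,0,0.03,0],[0.045,0,0,0,0],[0.045,0,0,0,0],[0.045,0,0,0,0]]]'
python3 - <<'E'
from h import *
go([.512,-.030,.081])
ims=[]
for c,P in(("scene",[.555,-.03,.1]),("top",[.55,.15,.05])):
    im=viewer.read_camera(c); u,v=map(int,proj(c,P)); w=50 if c=="scene" else 110
    print(c,u-w,v-int(.75*w)); ims.append(cv2.resize(im[v-int(.75*w):v+int(.75*w),u-w:u+w],(400,300),interpolation=cv2.INTER_CUBIC))
cv2.imwrite("pics/b4.png",np.hstack(ims))
E
```

```text
time: 13.4
eef_pos: [0.5495, 0.2684, 0.0944]
tcp_rot: [0.707, 0.707, -0.001, -0.001]
contact_force: [0.5, 0.8, -0.0]
opening: 0.446
finger_force: 0.0
time: 14.4
eef_pos: [0.5104, -0.0314, 0.1801]
tcp_rot: [0.707, 0.707, 0.0, 0.0]
contact_force: [1.2, 0.1, -1.2]
opening: 0.527
finger_force: 0.0
time: 14.73
eef_pos: [0.5109, -0.0294, 0.1502]
tcp_rot: [0.707, 0.707, 0.0, -0.0]
contact_force: [0.8, 0.7, -0.4]
opening: 0.529
finger_force: 0.0
t 14.73 tcp [ 0.5109 -0.0294  0.1502] yaw 90.02 F [ 0.8  0.7 -0.4] shift to [ 0.512 -0.03   0.081] : [-0.0006  0.0011  0.0692]
scene 181 162
top 100 92
```

View pics/b4.png

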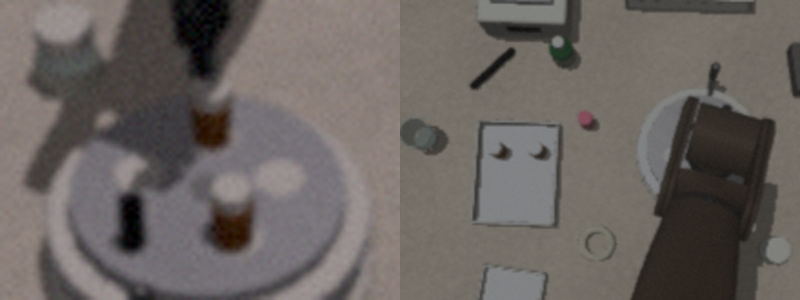

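The right half shows both vials standing in the tray at (500,150) and (540,150). In the left half the gripper is over vial C at (212,90), and vial A is in place at (232,205).

```bash
python3 -m handwheel '[[[0.045,0,0.001,0.03,0],[0.045,0,0,0.03,0],[0.045,0,0,0.009,0],[0.045,0,0,0,0],[0,0,0,0,0],[0,0,0,0,0],[0,0,0,0,0],[0,0,0,0,0],[0,0,0,0,0],[0,0,0,0,0]]]' 30
python3 -m handwheel '[[[0,0,0,-0.02,0],[0,0,0,-0.02,0],[0,0,0,-0.03,0],[0,0,0,-0.03,0],[0,0.0375,-0.005,0,0],[0,0.0375,-0.005,0,0],[0,0.0375,-0.005,0,0],[0,0.0375,-0.005,0,0],[0,0.0375,-0.005,0,0],[0,0.0375,-0.005,0,0],[0,0.0375,-0.005,0,0],[0,0.0375,-0.005,0,0]]]'
python3 -m handwheel '[[[0,0,0,0.03,0],[0,0,0,0.03,0],[0,0,0,0.03,0],[0,0,0,0.02,0],[0,0,0,0.0,0],[0,0,0,0,0],[0,0,0,0,0]]]'
python3 -c "
from h import *
go([.47,.271,.0145])"
```

```text
time: 15.67
eef_pos: [0.513, -0.0302, 0.0824]
tcp_rot: [0.707, 0.707, 0.001, 0.001]
contact_force: [-0.3, 0.9, 4.4]
opening: 0.319
finger_force: 30.4
time: 16.67
eef_pos: [0.4712, 0.2717, 0.1808]
tcp_rot: [0.707, 0.707, -0.0, 0.0]
contact_force: [0.6, -0.0, -0.8]
opening: 0.318
finger_force: 30.2
time: 17.25
eef_pos: [0.4731, 0.2703, 0.0723]
tcp_rot: [0.707, 0.707, 0.001, 0.0]
contact_force: [0.2, 0.1, 0.3]
opening: 0.317
finger_force: 30.2
t 17.25 tcp [0.4731 0.2703 0.0723] yaw 89.97 F [0.2 0.1 0.3] shift to [0.47  0.271 0.014] : [ 0.0007 -0.0032  0.0578]
```

```bash
python3 -m handwheel '[[[0,0,0,0.03,0],[0,0,0,0.02,0],[0,0,0,0.007,0],[0,0,0,0,0],[0,0,0,0,0],[0.038,0,0,0,0],[0.038,0,0,0,0],[0.038,0,0,0,0],[0.038,0,0,0,0],[0.038,0,0,-0.02,0],[0.038,0,0,-0.03,0],[0.038,0,0,-0.03,0]]]'
python3 -m handwheel '[[[0.045,0,0,-0.03,0],[0.045,0,0,-0.03,0],[0.045,0,0,-0.025,0],[0.045,-0.0303,0.0144,0,0],[0.045,-0.0303,0.0144,0,0],[0.045,-0.0303,0.0144,0,0],[0.045,-0.0303,0.0144,0,0],[0.045,-0.0303,0.0144,0,0],[0.045,-0.0303,0.0144,0,0],[0.045,-0.0303,0.0144,0,0],[0.045,-0.0303,0.0144,0,0],[0.045,-0.0303,0.0144,0,0]]]'
python3 -m handwheel '[[[0.045,0,0,0.03,0],[0.045,0,0,0,0],[0.045,0,0,0,0],[0.045,0,0,0,0]]]'
python3 - <<'E'
from h import *
go([.603,-.0025,.081])
ims=[]
for c,P in(("scene",[.555,-.03,.1]),("top",[.55,.15,.05])):
    im=viewer.read_camera(c); u,v=map(int,proj(c,P)); w=50 if c=="scene" else 110
    print(c,u-w,v-int(.75*w)); ims.append(cv2.resize(im[v-int(.75*w):v+int(.75*w),u-w:u+w],(400,300),interpolation=cv2.INTER_CUBIC))
cv2.imwrite("pics/b5.png",np.hstack(ims))
E
```

```text
time: 18.25
eef_pos: [0.4709, 0.2696, 0.0936]
tcp_rot: [0.707, 0.707, -0.001, -0.001]
contact_force: [0.8, -0.5, -0.1]
opening: 0.443
finger_force: 0.0
time: 19.25
eef_pos: [0.6018, -0.0043, 0.1788]
tcp_rot: [0.707, 0.707, 0.0, -0.0]
contact_force: [-0.0, 0.5, -0.9]
opening: 0.526
finger_force: 0.0
time: 19.58
eef_pos: [0.601, -0.002, 0.149]
tcp_rot: [0.707, 0.707, -0.0, -0.0]
contact_force: [-0.3, -0.2, 0.3]
opening: 0.527
finger_force: 0.0
t 19.58 tcp [ 0.601 -0.002  0.149] yaw 90.02 F [-0.3 -0.2  0.3] shift to [ 0.603 -0.002  0.081] : [-0.0005  0.002   0.068 ]
scene 181 162
top 100 92
```

View pics/b5.png

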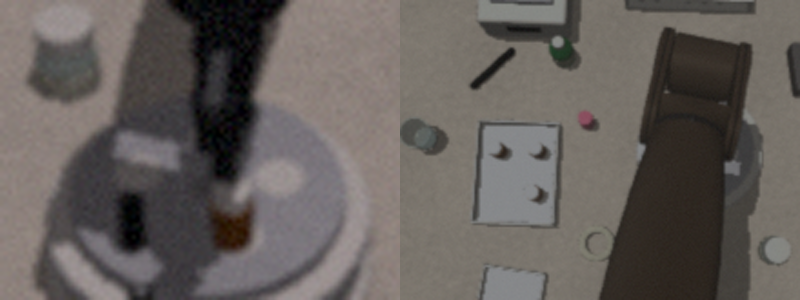

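Three vials stand in the tray, and the gripper is straight over vial A at (232,200).

```bash
python3 -m handwheel '[[[0.045,0,0.001,0.03,0],[0.045,0,0,0.03,0],[0.045,0,0,0.008,0],[0.045,0,0,0,0],[0,0,0,0,0],[0,0,0,0,0],[0,0,0,0,0],[0,0,0,0,0],[0,0,0,0,0],[0,0,0,0,0]]]' 30
python3 -m handwheel '[[[0,0,0,-0.02,0],[0,0,0,-0.02,0],[0,0,0,-0.03,0],[0,0,0,-0.03,0],[0,0,0,0,0]]]'
python3 -m handwheel '[[[0,0.0341,-0.0133,0,0],[0,0.0341,-0.0133,0,0],[0,0.0341,-0.0133,0,0],[0,0.0341,-0.0133,0,0],[0,0.0341,-0.0133,0,0],[0,0.0341,-0.0133,0,0],[0,0.0341,-0.0133,0,0],[0,0.0341,-0.0133,0,0],[0,0.0341,-0.0133,0,0],[0,0.0341,-0.0133,0,0],[0,0,0,0,0],[0,0,0,0,0]]]'
python3 -m handwheel '[[[0,0,0,0.03,0],[0,0,0,0.03,0],[0,0,0,0.03,0],[0,0,0,0.02,0],[0,0,0,0.0,0],[0,0,0,0,0],[0,0,0,0,0]]]'
python3 -c "
from h import *
go([.47,.339,.0145])"
```

```text
time: 20.52
eef_pos: [0.6038, -0.0029, 0.0828]
tcp_rot: [0.707, 0.707, 0.001, 0.001]
contact_force: [-0.8, 0.5, 4.9]
opening: 0.311
finger_force: 30.6
time: 20.93
eef_pos: [0.6062, -0.0034, 0.1884]
tcp_rot: [0.707, 0.707, 0.004, 0.005]
contact_force: [1.1, -1.0, 0.9]
opening: 0.316
finger_force: 30.2
time: 21.93
eef_pos: [0.4684, 0.3397, 0.1802]
tcp_rot: [0.706, 0.708, -0.001, -0.0]
contact_force: [0.9, -0.9, -1.0]
opening: 0.317
finger_force: 30.2
time: 22.52
eef_pos: [0.4711, 0.338, 0.0722]
tcp_rot: [0.708, 0.707, 0.001, 0.0]
contact_force: [0.2, -0.0, -0.2]
opening: 0.314
finger_force: 30.2
t 22.52 tcp [0.4711 0.338  0.0722] yaw 89.91 F [ 0.2 -0.  -0.2] shift to [0.47  0.339 0.014] : [ 0.0009 -0.0012  0.0577]
```

```bash
python3 -m handwheel '[[[0,0,0,0.03,0],[0,0,0,0.02,0],[0,0,0,0.007,0],[0,0,0,0,0],[0,0,0,0,0],[0.038,0,0,0,0],[0.038,0,0,0,0],[0.038,0,0,0,0],[0.038,0,0,0,0],[0.038,0,0,-0.02,0],[0.038,0,0,-0.03,0],[0.038,0,0,-0.03,0]]]'
python3 -m handwheel '[[[0.045,0,0,-0.03,0],[0.045,0,0,-0.03,0],[0.045,0,0,-0.03,0],[0.045,-0.0363,0.0095,0,0],[0.045,-0.0363,0.0095,0,0],[0.045,-0.0363,0.0095,0,0],[0.045,-0.0363,0.0095,0,0],[0.045,-0.0363,0.0095,0,0],[0.045,0,0,0,0],[0.045,0,0,0,0],[0.045,0,0,0,0]]]'
python3 - <<'E'
from h import *
go([.6204,-.061,.15])
ims=[]
for c,P,w in(("scene",[.6,-.03,.08],50),("top",[.57,-.04,.08],45)):
    im=viewer.read_camera(c); u,v=map(int,proj(c,P))
    print(c,u-w,v-int(.75*w)); ims.append(cv2.resize(im[v-int(.75*w):v+int(.75*w),u-w:u+w],(400,300),interpolation=cv2.INTER_CUBIC))
cv2.imwrite("pics/b6.png",np.hstack(ims))
for c in("top","scene"):
  for n,z in dict(knob_grip=.096,post_grip=.095,pointer_tip=.062,vial0_mid=.029).items(): print(c,n,pts(c,n,z))
E
```

```text
time: 23.52
eef_pos: [0.4685, 0.3378, 0.0935]
tcp_rot: [0.707, 0.707, -0.002, -0.001]
contact_force: [0.3, 0.5, 0.3]
opening: 0.443
finger_force: 0.0
time: 24.43
eef_pos: [0.5169, 0.157, 0.1838]
tcp_rot: [0.707, 0.707, 0.0, -0.0]
contact_force: [-0.4, -0.2, 0.4]
opening: 0.525
finger_force: 0.0
t 24.43 tcp [0.5169 0.157  0.1838] yaw 89.94 F [-0.4 -0.2  0.4] shift to [ 0.62  -0.061  0.15 ] : [-0.218   0.1037  0.0337]
scene 178 179
top 224 135
top knob_grip [(0.61, array([ 0.6459, -0.0281])), (0.56, array([ 0.6204, -0.0696]))]
top post_grip [(0.56, array([ 0.6987, -0.0424]))]
top pointer_tip [(0.63, array([ 0.6465, -0.0294]))]
top vial0_mid [(0.4, array([0.4678, 0.3574])), (0.31, array([ 0.5126, -0.265 ]))]
scene knob_grip [(0.67, array([ 0.6228, -0.0664])), (0.53, array([ 0.5898, -0.0204]))]
scene post_grip [(0.45, array([ 0.6897, -0.0441]))]
scene pointer_tip [(0.71, array([ 0.6469, -0.0421]))]
scene vial0_mid [(0.65, array([0.47 , 0.349])), (0.46, array([0.6124, 0.1765]))]
```

View pics/b6.png

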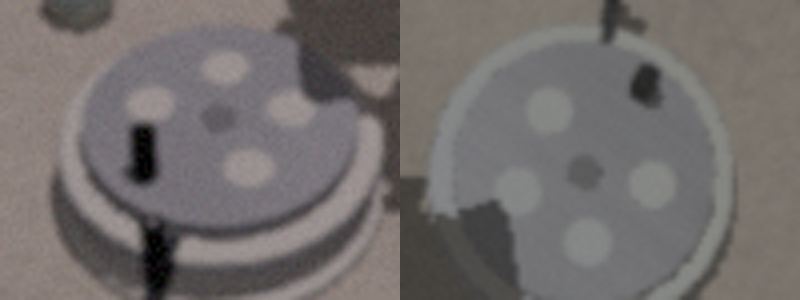

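```bash
python3 -c "
from h import *
s=400/90
T=lambda a,b,z: print('top',at('top',224+(a-400)/s,135+b/s,z))
S=lambda a,b,z: print('scn',at('scene',178+a/4,179+b/4,z))
T(585,172,.072);S(218,118,.072)
T(653,71,.116);S(143,128,.116);T(647,96,.072);S(146,178,.072)
"
```

```text
top [ 0.55309278 -0.02837008  0.072     ]
scn [ 0.56066252 -0.02568084  0.072     ]
top [ 0.61813675 -0.07109973  0.116     ]
scn [ 0.61851643 -0.06437645  0.116     ]
top [ 0.61014227 -0.07209115  0.072     ]
scn [ 0.62145516 -0.06417261  0.072     ]
```

The disc is empty. The knob is at about (.619,-.066) and the axis at about (.5575,-.027), a radius of 72.8 mm as expected.

```bash
python3 -m handwheel '[[[0.045,-0.0372,0.017,0,0],[0.045,-0.0372,0.017,0,0],[0.045,-0.0372,0.017,0,0],[0.045,-0.0372,0.017,0,0],[0.045,-0.0372,0.017,0,0],[0.045,-0.0372,0.017,0,0],[0.045,0,0,0.03,0],[0.045,0,0,0.015,0],[0.045,0,0,0,0],[0.045,0,0,0,0],[0.045,0,0,0,0]]]' 30
python3 - <<'E'
from h import *
go([.619,-.066,.0785])
im=viewer.read_camera("scene"); P=tcp()[0]; u,v=map(int,proj("scene",[.6,-.06,.1])); print(u,v,proj("scene",P),proj("scene",P+[.022,0,.004]))
cv2.imwrite("pics/b7.png",cv2.resize(im[v-38:v+38,u-50:u+50],(600,456),interpolation=cv2.INTER_CUBIC)); print(u-50,v-38)
E
```

```text
time: 25.85
eef_pos: [0.6196, -0.0662, 0.1399]
tcp_rot: [0.707, 0.707, 0.0, 0.001]
contact_force: [-0.0, -0.3, 0.6]
opening: 0.524
finger_force: 0.0
t 25.85 tcp [ 0.6196 -0.0662  0.1399] yaw 90.01 F [-0.  -0.3  0.6] shift to [ 0.619 -0.066  0.078] : [ 0.0002 -0.0006  0.0614]
217 210 (np.float64(212.4478604272018), np.float64(204.50019332893552)) (np.float64(210.69571550471733), np.float64(209.57272074253802))
167 172
```

View pics/b7.png

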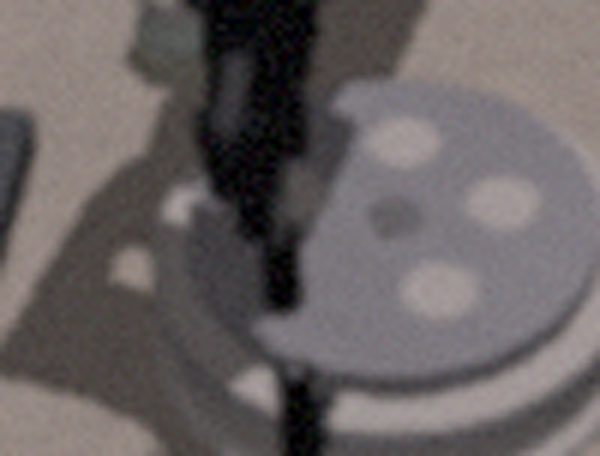

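```bash
python3 -c "
from h import *
print(proj('scene',[.619,-.066,.096]),proj('scene',[.619,-.066,.08]), 'seen col 214.2')"
python3 -m handwheel '[[[0.045,0,0,0.03,0],[0.045,0,0,0.02,0],[0.045,0,0,0.011,0],[0.045,0,0,0,0],[0.045,0,0,0,0]]]' 60
python3 -m handwheel '[[[0.0,0,0,0,0],[0.0,0,0,0,0],[0,0,0,0,0],[0,0,0,0,0],[0,0,0,0,0],[0,0,0,0,0],[0,0,0,0,0],[0,0,0,0,0]]]' 60
python3 -c "
from h import *
go([.619,-.066,.0785]); print(get_state()['wrist_torque'])"
```

```text
(np.float64(213.50334663445904), np.float64(216.46514147511184)) (np.float64(213.82688607522272), np.float64(220.67779341236545)) seen col 214.2
time: 26.32
eef_pos: [0.6194, -0.0662, 0.0786]
tcp_rot: [0.707, 0.707, 0.0, 0.0]
contact_force: [-0.3, 0.1, 0.5]
opening: 0.529
finger_force: 0.0
time: 26.98
eef_pos: [0.6196, -0.0663, 0.08]
tcp_rot: [0.707, 0.707, 0.0, 0.0]
contact_force: [-2.3, 0.1, 5.7]
opening: 0.192
finger_force: 58.4
t 26.98 tcp [ 0.6196 -0.0663  0.08  ] yaw 89.98 F [-2.3  0.1  5.7] shift to [ 0.619 -0.066  0.078] : [ 0.0003 -0.0006  0.0015]
[0.25379714 0.54280844 0.04581331]
```

```bash
cat > arc.py <<'E'
import sys,numpy as np
cx,cy,b0,step,n,r=map(float,sys.argv[1:7])
x,y=(float(v) for v in sys.argv[7:9])  # current commanded
for k in range(1,int(n)+1):
    b=np.radians(b0+k*step); X,Y=cx+r*np.cos(b),cy+r*np.sin(b)
    dx,dy=round(X-x,4),round(Y-y,4); x+=dx;y+=dy
    print(f"{b0+k*step:.1f}: [0,{dy},{dx},0,0]", end="\n" if k%3==0 else " ")
print(x,y)
E
python3 arc.py .5586 -.028 -32.1 4 30 .072 .6196 -.0663
```

```text
-28.1: [0,0.0044,0.0025,0,0] -24.1: [0,0.0045,0.0022,0,0] -20.1: [0,0.0047,0.0019,0,0]
-16.1: [0,0.0047,0.0016,0,0] -12.1: [0,0.0049,0.0012,0,0] -8.1: [0,0.005,0.0009,0,0]
-4.1: [0,0.005,0.0005,0,0] -0.1: [0,0.005,0.0002,0,0] 3.9: [0,0.005,-0.0002,0,0]
7.9: [0,0.005,-0.0005,0,0] 11.9: [0,0.0049,-0.0008,0,0] 15.9: [0,0.0049,-0.0013,0,0]
19.9: [0,0.0048,-0.0015,0,0] 23.9: [0,0.0047,-0.0019,0,0] 27.9: [0,0.0045,-0.0022,0,0]
31.9: [0,0.0043,-0.0025,0,0] 35.9: [0,0.0042,-0.0028,0,0] 39.9: [0,0.004,-0.0031,0,0]
43.9: [0,0.0037,-0.0033,0,0] 47.9: [0,0.0035,-0.0036,0,0] 51.9: [0,0.0033,-0.0039,0,0]
55.9: [0,0.0029,-0.004,0,0] 59.9: [0,0.0027,-0.0043,0,0] 63.9: [0,0.0024,-0.0044,0,0]
67.9: [0,0.002,-0.0046,0,0] 71.9: [0,0.0017,-0.0047,0,0] 75.9: [0,0.0014,-0.0049,0,0]
79.9: [0,0.0011,-0.0049,0,0] 83.9: [0,0.0007,-0.0049,0,0] 87.9: [0,0.0004,-0.0051,0,0]
0.5612 0.044
```

```bash
f(){ grep -E 'eef_pos|contact_f|finger_f' | tr '\n' ' ' ; echo; }
python3 -m handwheel '[[[0,0,0,-0.002,0],[0,0,0,0,0]]]' 60|f
python3 -m handwheel '[[[0,0.0044,0.0025,0,0],[0,0.0045,0.0022,0,0],[0,0.0047,0.0019,0,0]]]'|f
python3 -m handwheel '[[[0,0.0047,0.0016,0,0],[0,0.0049,0.0012,0,0],[0,0.005,0.0009,0,0]]]'|f
python3 -m handwheel '[[[0,0.005,0.0005,0,0],[0,0.005,0.0002,0,0],[0,0.005,-0.0002,0,0]]]'|f
python3 -m handwheel '[[[0,0,0,0,0],[0,0,0,0,0]]]'|f
```

```text
eef_pos: [0.6194, -0.0665, 0.0801] contact_force: [0.7, 0.4, -0.8] finger_force: 58.9 
eef_pos: [0.6258, -0.0526, 0.0801] contact_force: [-1.7, -1.3, 1.7] finger_force: 59.1 
eef_pos: [0.6292, -0.0376, 0.08] contact_force: [-3.2, -0.4, 3.1] finger_force: 59.2 
eef_pos: [0.6294, -0.0228, 0.08] contact_force: [-4.6, -1.6, 4.9] finger_force: 59.3 
eef_pos: [0.6294, -0.0226, 0.08] contact_force: [-4.6, 0.3, 5.0] finger_force: 59.4
```

```bash
python3 arc.py .5574 -.0290 5 4 24 .072 .6302 -.0229
```

```text
9.0: [0,0.0052,-0.0017,0,0] 13.0: [0,0.0049,-0.0009,0,0] 17.0: [0,0.0049,-0.0013,0,0]
21.0: [0,0.0047,-0.0017,0,0] 25.0: [0,0.0046,-0.0019,0,0] 29.0: [0,0.0045,-0.0023,0,0]
33.0: [0,0.0043,-0.0026,0,0] 37.0: [0,0.0041,-0.0029,0,0] 41.0: [0,0.0039,-0.0032,0,0]
45.0: [0,0.0037,-0.0034,0,0] 49.0: [0,0.0034,-0.0037,0,0] 53.0: [0,0.0032,-0.0039,0,0]
57.0: [0,0.0029,-0.0041,0,0] 61.0: [0,0.0026,-0.0043,0,0] 65.0: [0,0.0023,-0.0045,0,0]
69.0: [0,0.0019,-0.0046,0,0] 73.0: [0,0.0017,-0.0047,0,0] 77.0: [0,0.0013,-0.0049,0,0]
81.0: [0,0.0009,-0.0049,0,0] 85.0: [0,0.0006,-0.005,0,0] 89.0: [0,0.0003,-0.005,0,0]
93.0: [0,-0.0001,-0.0051,0,0] 97.0: [0,-0.0004,-0.005,0,0] 101.0: [0,-0.0008,-0.0049,0,0]
0.5436999999999999 0.0417
```

```bash
f(){ grep -E 'eef_pos|contact_f|finger_f' | tr '\n' ' ' ; echo; }
python3 -m handwheel '[[[0,0.0052,-0.0017,0,0],[0,0.0049,-0.0009,0,0],[0,0.0049,-0.0013,0,0]]]'|f
python3 -m handwheel '[[[0,0.0047,-0.0017,0,0],[0,0.0046,-0.0019,0,0],[0,0.0045,-0.0023,0,0]]]'|f
python3 -m handwheel '[[[0,0.0043,-0.0026,0,0],[0,0.0041,-0.0029,0,0],[0,0.0039,-0.0032,0,0]]]'|f
python3 -m handwheel '[[[0,0.0037,-0.0034,0,0],[0,0.0034,-0.0037,0,0],[0,0.0032,-0.0039,0,0]]]'|f
python3 -m handwheel '[[[0,0.0029,-0.0041,0,0],[0,0.0026,-0.0043,0,0],[0,0.0023,-0.0045,0,0]]]'|f
python3 -m handwheel '[[[0,0.0019,-0.0046,0,0],[0,0.0017,-0.0047,0,0],[0,0.0013,-0.0049,0,0]]]'|f
python3 -m handwheel '[[[0,0.0009,-0.0049,0,0],[0,0.0006,-0.005,0,0],[0,0.0003,-0.005,0,0]]]'|f
python3 -m handwheel '[[[0,0,0,0,0],[0,0,0,0,0]]]'|f
```

```text
eef_pos: [0.6263, -0.0082, 0.08] contact_force: [-1.1, -1.8, 4.0] finger_force: 59.5 
eef_pos: [0.6202, 0.006, 0.08] contact_force: [-1.3, -2.1, 3.5] finger_force: 59.6 
eef_pos: [0.6114, 0.0183, 0.08] contact_force: [-0.6, -1.1, 3.7] finger_force: 59.6 
eef_pos: [0.6002, 0.0284, 0.08] contact_force: [-0.4, -2.8, 3.9] finger_force: 59.6 
eef_pos: [0.5899, 0.0347, 0.0802] contact_force: [10.5, -7.1, -4.7] finger_force: 59.1 
eef_pos: [0.5759, 0.04, 0.0802] contact_force: [9.5, -4.3, -2.5] finger_force: 59.1 
eef_pos: [0.5585, 0.0424, 0.08] contact_force: [0.1, -3.6, 3.3] finger_force: 59.7 
eef_pos: [0.5577, 0.0425, 0.08] contact_force: [-0.8, -3.6, 3.9] finger_force: 59.9
```

Drag rises at about 55–85° bearing. I'll go on round the whole turn to be sure it's the only stiff place.

```bash
python3 arc.py .5576 -.0300 90 5 54 .072 .5582 .0432
```

```text
95.0: [0,-0.0015,-0.0069,0,0] 100.0: [0,-0.0008,-0.0062,0,0] 105.0: [0,-0.0014,-0.0061,0,0]
110.0: [0,-0.0018,-0.006,0,0] 115.0: [0,-0.0024,-0.0058,0,0] 120.0: [0,-0.0029,-0.0056,0,0]
125.0: [0,-0.0034,-0.0053,0,0] 130.0: [0,-0.0038,-0.005,0,0] 135.0: [0,-0.0043,-0.0046,0,0]
140.0: [0,-0.0046,-0.0043,0,0] 145.0: [0,-0.005,-0.0038,0,0] 150.0: [0,-0.0053,-0.0034,0,0]
155.0: [0,-0.0056,-0.0029,0,0] 160.0: [0,-0.0058,-0.0024,0,0] 165.0: [0,-0.006,-0.0018,0,0]
170.0: [0,-0.0061,-0.0014,0,0] 175.0: [0,-0.0062,-0.0008,0,0] 180.0: [0,-0.0063,-0.0003,0,0]
185.0: [0,-0.0063,0.0003,0,0] 190.0: [0,-0.0062,0.0008,0,0] 195.0: [0,-0.0061,0.0014,0,0]
200.0: [0,-0.006,0.0018,0,0] 205.0: [0,-0.0058,0.0024,0,0] 210.0: [0,-0.0056,0.0029,0,0]
215.0: [0,-0.0053,0.0034,0,0] 220.0: [0,-0.005,0.0038,0,0] 225.0: [0,-0.0046,0.0043,0,0]
230.0: [0,-0.0043,0.0046,0,0] 235.0: [0,-0.0038,0.005,0,0] 240.0: [0,-0.0034,0.0053,0,0]
245.0: [0,-0.0029,0.0056,0,0] 250.0: [0,-0.0024,0.0058,0,0] 255.0: [0,-0.0018,0.006,0,0]
260.0: [0,-0.0014,0.0061,0,0] 265.0: [0,-0.0008,0.0062,0,0] 270.0: [0,-0.0003,0.0063,0,0]
275.0: [0,0.0003,0.0063,0,0] 280.0: [0,0.0008,0.0062,0,0] 285.0: [0,0.0014,0.0061,0,0]
290.0: [0,0.0018,0.006,0,0] 295.0: [0,0.0024,0.0058,0,0] 300.0: [0,0.0029,0.0056,0,0]
305.0: [0,0.0034,0.0053,0,0] 310.0: [0,0.0038,0.005,0,0] 315.0: [0,0.0043,0.0046,0,0]
320.0: [0,0.0046,0.0043,0,0] 325.0: [0,0.005,0.0038,0,0] 330.0: [0,0.0053,0.0034,0,0]
335.0: [0,0.0056,0.0029,0,0] 340.0: [0,0.0058,0.0024,0,0] 345.0: [0,0.006,0.0018,0,0]
350.0: [0,0.0061,0.0014,0,0] 355.0: [0,0.0062,0.0008,0,0] 360.0: [0,0.0063,0.0003,0,0]
0.6295999999999999 -0.030000000000000006
```

```bash
f(){ grep -E 'eef_pos|contact_f|finger_f' | tr '\n' ' ' ; echo; }
python3 -m handwheel '[[[0,-0.0015,-0.0069,0,0],[0,-0.0008,-0.0062,0,0],[0,-0.0014,-0.0061,0,0]]]'|f
python3 -m handwheel '[[[0,-0.0018,-0.006,0,0],[0,-0.0024,-0.0058,0,0],[0,-0.0029,-0.0056,0,0]]]'|f
python3 -m handwheel '[[[0,-0.0034,-0.0053,0,0],[0,-0.0038,-0.005,0,0],[0,-0.0043,-0.0046,0,0]]]'|f
python3 -m handwheel '[[[0,-0.0046,-0.0043,0,0],[0,-0.005,-0.0038,0,0],[0,-0.0053,-0.0034,0,0]]]'|f
python3 -m handwheel '[[[0,-0.0056,-0.0029,0,0],[0,-0.0058,-0.0024,0,0],[0,-0.006,-0.0018,0,0]]]'|f
python3 -m handwheel '[[[0,-0.0061,-0.0014,0,0],[0,-0.0062,-0.0008,0,0],[0,-0.0063,-0.0003,0,0]]]'|f
python3 -m handwheel '[[[0,-0.0063,0.0003,0,0],[0,-0.0062,0.0008,0,0],[0,-0.0061,0.0014,0,0]]]'|f
python3 -m handwheel '[[[0,-0.006,0.0018,0,0],[0,-0.0058,0.0024,0,0],[0,-0.0056,0.0029,0,0]]]'|f
python3 -m handwheel '[[[0,-0.0053,0.0034,0,0],[0,-0.005,0.0038,0,0],[0,-0.0046,0.0043,0,0]]]'|f
python3 -m handwheel '[[[0,-0.0043,0.0046,0,0],[0,-0.0038,0.005,0,0],[0,-0.0034,0.0053,0,0]]]'|f
python3 -m handwheel '[[[0,-0.0029,0.0056,0,0],[0,-0.0024,0.0058,0,0],[0,-0.0018,0.006,0,0]]]'|f
python3 -m handwheel '[[[0,-0.0014,0.0061,0,0],[0,-0.0008,0.0062,0,0],[0,-0.0003,0.0063,0,0]]]'|f
python3 -m handwheel '[[[0,0,0,0,0],[0,0,0,0,0]]]'|f
```

```text
eef_pos: [0.5386, 0.0397, 0.08] contact_force: [0.7, 1.2, 4.9] finger_force: 59.7 
eef_pos: [0.5209, 0.0322, 0.08] contact_force: [0.6, 2.4, 5.5] finger_force: 59.8 
eef_pos: [0.5059, 0.0205, 0.0799] contact_force: [0.8, 0.7, 5.7] finger_force: 59.9 
eef_pos: [0.4946, 0.0053, 0.08] contact_force: [-0.2, 1.2, 3.9] finger_force: 59.9 
eef_pos: [0.4877, -0.0123, 0.08] contact_force: [0.6, 0.9, 4.9] finger_force: 59.9 
eef_pos: [0.4856, -0.031, 0.08] contact_force: [1.4, 1.4, 3.9] finger_force: 59.9 
eef_pos: [0.4883, -0.0497, 0.08] contact_force: [2.0, 0.8, 4.5] finger_force: 59.9 
eef_pos: [0.4958, -0.0669, 0.08] contact_force: [3.1, 3.9, 4.0] finger_force: 59.9 
eef_pos: [0.5074, -0.0815, 0.0799] contact_force: [2.0, 3.4, 5.6] finger_force: 60.0 
eef_pos: [0.5222, -0.0926, 0.0799] contact_force: [1.8, 5.5, 6.7] finger_force: 60.2 
eef_pos: [0.5393, -0.0995, 0.0799] contact_force: [0.7, 4.9, 7.4] finger_force: 60.3 
eef_pos: [0.5575, -0.1018, 0.0799] contact_force: [-1.7, 4.9, 8.4] finger_force: 60.4 
eef_pos: [0.558, -0.1018, 0.0799] contact_force: [0.2, 4.6, 7.0] finger_force: 60.0
```

```bash
python3 arc.py .5575 -.0296 270 6 21 .072 .5578 -.1020; python3 arc.py .5575 -.0296 36 3 24 .072 .6157 .0127
```

```text
276.0: [0,0.0008,0.0072,0,0] 282.0: [0,0.0012,0.0075,0,0] 288.0: [0,0.0019,0.0072,0,0]
294.0: [0,0.0027,0.0071,0,0] 300.0: [0,0.0034,0.0067,0,0] 306.0: [0,0.0042,0.0063,0,0]
312.0: [0,0.0047,0.0059,0,0] 318.0: [0,0.0053,0.0053,0,0] 324.0: [0,0.0059,0.0047,0,0]
330.0: [0,0.0063,0.0042,0,0] 336.0: [0,0.0067,0.0034,0,0] 342.0: [0,0.0071,0.0027,0,0]
348.0: [0,0.0072,0.0019,0,0] 354.0: [0,0.0075,0.0012,0,0] 360.0: [0,0.0075,0.0004,0,0]
366.0: [0,0.0075,-0.0004,0,0] 372.0: [0,0.0075,-0.0012,0,0] 378.0: [0,0.0072,-0.0019,0,0]
384.0: [0,0.0071,-0.0027,0,0] 390.0: [0,0.0067,-0.0034,0,0] 396.0: [0,0.0063,-0.0042,0,0]
0.6156999999999999 0.012699999999999993
39.0: [0,0.003,-0.0022,0,0] 42.0: [0,0.0029,-0.0025,0,0] 45.0: [0,0.0027,-0.0026,0,0]
48.0: [0,0.0026,-0.0027,0,0] 51.0: [0,0.0025,-0.0029,0,0] 54.0: [0,0.0022,-0.003,0,0]
57.0: [0,0.0022,-0.0031,0,0] 60.0: [0,0.002,-0.0032,0,0] 63.0: [0,0.0018,-0.0033,0,0]
66.0: [0,0.0016,-0.0034,0,0] 69.0: [0,0.0014,-0.0035,0,0] 72.0: [0,0.0013,-0.0036,0,0]
75.0: [0,0.001,-0.0036,0,0] 78.0: [0,0.0009,-0.0036,0,0] 81.0: [0,0.0007,-0.0037,0,0]
84.0: [0,0.0005,-0.0038,0,0] 87.0: [0,0.0003,-0.0037,0,0] 90.0: [0,0.0001,-0.0038,0,0]
93.0: [0,-0.0001,-0.0038,0,0] 96.0: [0,-0.0003,-0.0037,0,0] 99.0: [0,-0.0005,-0.0038,0,0]
102.0: [0,-0.0007,-0.0037,0,0] 105.0: [0,-0.0009,-0.0036,0,0] 108.0: [0,-0.001,-0.0036,0,0]
0.5352999999999997 0.0389
```

```bash
f(){ grep -E 'eef_pos|contact_f|finger_f' | tr '\n' ' ' ; echo; }
(python3 -m handwheel '[[[0,0.0008,0.0072,-0.001,0],[0,0.0012,0.0075,0,0],[0,0.0019,0.0072,0,0]]]'|f
python3 -m handwheel '[[[0,0.0027,0.0071,0,0],[0,0.0034,0.0067,0,0],[0,0.0042,0.0063,0,0]]]'|f
python3 -m handwheel '[[[0,0.0047,0.0059,0,0],[0,0.0053,0.0053,0,0],[0,0.0059,0.0047,0,0]]]'|f
python3 -m handwheel '[[[0,0.0063,0.0042,0,0],[0,0.0067,0.0034,0,0],[0,0.0071,0.0027,0,0]]]'|f
python3 -m handwheel '[[[0,0.0072,0.0019,0,0],[0,0.0075,0.0012,0,0],[0,0.0075,0.0004,0,0]]]'|f
python3 -m handwheel '[[[0,0.0075,-0.0004,0,0],[0,0.0075,-0.0012,0,0],[0,0.0072,-0.0019,0,0]]]'|f
python3 -m handwheel '[[[0,0.0071,-0.0027,0,0],[0,0.0067,-0.0034,0,0],[0,0.0063,-0.0042,0,0]]]'|f
python3 -m handwheel '[[[0,0.003,-0.0022,0,0]]]'|f
python3 -m handwheel '[[[0,0.0029,-0.0025,0,0]]]'|f
python3 -m handwheel '[[[0,0.0027,-0.0026,0,0]]]'|f
python3 -m handwheel '[[[0,0.0026,-0.0027,0,0]]]'|f
python3 -m handwheel '[[[0,0.0025,-0.0029,0,0]]]'|f
python3 -m handwheel '[[[0,0.0022,-0.003,0,0]]]'|f
python3 -m handwheel '[[[0,0.0022,-0.0031,0,0]]]'|f
python3 -m handwheel '[[[0,0.002,-0.0032,0,0]]]'|f
python3 -m handwheel '[[[0,0.0018,-0.0033,0,0]]]'|f
python3 -m handwheel '[[[0,0.0016,-0.0034,0,0]]]'|f
python3 -m handwheel '[[[0,0.0014,-0.0035,0,0]]]'|f
python3 -m handwheel '[[[0,0.0013,-0.0036,0,0]]]'|f
python3 -m handwheel '[[[0,0.001,-0.0036,0,0]]]'|f
python3 -m handwheel '[[[0,0.0009,-0.0036,0,0]]]'|f
python3 -m handwheel '[[[0,0.0007,-0.0037,0,0]]]'|f
python3 -m handwheel '[[[0,0.0005,-0.0038,0,0]]]'|f
python3 -m handwheel '[[[0,0.0003,-0.0037,0,0]]]'|f
python3 -m handwheel '[[[0,0.0001,-0.0038,0,0]]]'|f
python3 -m handwheel '[[[0,-0.0001,-0.0038,0,0]]]'|f
python3 -m handwheel '[[[0,-0.0003,-0.0037,0,0]]]'|f
python3 -m handwheel '[[[0,-0.0005,-0.0038,0,0]]]'|f
python3 -m handwheel '[[[0,0,0,0,0],[0,0,0,0,0]]]'|f) > fwd.log
cat > an.py <<'E'
import re,sys,numpy as np
for l in open(sys.argv[1]):
    v=[float(x) for x in re.findall(r'-?\d+\.\d*(?:e-?\d+)?',l)]
    d=np.array(v[:2])-[.5575,-.0296]; b=np.arctan2(d[1],d[0]); F=np.array(v[3:5])
    print(f"b {np.degrees(b):6.1f} r {np.hypot(*d)*1e3:5.1f} Ft {F@[-np.sin(b),np.cos(b)]:5.1f} Fr {F@[np.cos(b),np.sin(b)]:5.1f} Fz {v[5]} g {v[6]}")
E
python3 an.py fwd.log
```

```text
b  -72.6 r  72.2 Ft  -0.4 Fr  -2.4 Fz 3.9 g 59.8
b  -54.2 r  72.1 Ft  -0.3 Fr  -2.0 Fz 2.7 g 59.7
b  -36.1 r  72.1 Ft  -1.4 Fr  -0.4 Fz -0.6 g 59.5
b  -17.9 r  72.1 Ft  -0.4 Fr   1.2 Fz -2.5 g 59.4
b    0.2 r  72.0 Ft  -1.4 Fr   2.0 Fz -5.5 g 59.3
b   18.5 r  72.0 Ft  -1.0 Fr   4.6 Fz -7.9 g 58.9
b   36.9 r  71.9 Ft  -0.8 Fr   4.3 Fz -10.4 g 58.6
b   40.2 r  71.9 Ft  -0.7 Fr   4.8 Fz -10.3 g 58.6
b   42.8 r  71.8 Ft  -1.9 Fr   4.8 Fz -10.4 g 58.6
b   45.7 r  71.8 Ft  -1.2 Fr   4.5 Fz -11.1 g 58.6
b   48.7 r  71.9 Ft  -1.1 Fr   5.5 Fz -10.7 g 58.7
b   51.8 r  71.9 Ft  -1.4 Fr   5.0 Fz -10.5 g 58.7
b   54.8 r  71.8 Ft  -1.1 Fr   4.6 Fz -10.2 g 58.7
b   57.7 r  71.8 Ft  -3.7 Fr   5.0 Fz -12.7 g 58.6
b   59.7 r  71.8 Ft  -7.9 Fr   4.1 Fz -15.0 g 58.7
b   61.9 r  71.8 Ft -11.5 Fr   4.6 Fz -16.6 g 58.8
b   64.3 r  71.8 Ft -12.3 Fr   5.3 Fz -17.9 g 58.8
b   67.4 r  71.8 Ft  -9.6 Fr   5.0 Fz -16.5 g 58.8
b   71.1 r  71.8 Ft  -8.1 Fr   4.4 Fz -15.4 g 58.9
b   74.1 r  71.7 Ft  -9.1 Fr   4.3 Fz -15.9 g 58.9
b   77.0 r  71.8 Ft  -8.2 Fr   4.0 Fz -15.8 g 58.9
b   80.6 r  71.8 Ft  -5.0 Fr   3.7 Fz -12.5 g 59.1
b   84.7 r  71.8 Ft  -1.3 Fr   1.9 Fz -10.1 g 59.3
b   88.3 r  71.8 Ft  -1.6 Fr   2.7 Fz -9.5 g 59.4
b   91.4 r  71.8 Ft  -1.2 Fr   1.6 Fz -10.7 g 59.4
b   94.3 r  71.8 Ft  -1.7 Fr   2.1 Fz -10.6 g 59.4
b   97.2 r  71.9 Ft  -0.4 Fr   1.7 Fz -11.9 g 59.3
b  100.2 r  71.8 Ft  -0.3 Fr   1.8 Fz -11.0 g 59.3
b  100.2 r  71.8 Ft   1.1 Fr   3.1 Fz -11.4 g 59.3
```

```bash
f(){ grep -E 'eef_pos|contact_f|finger_f' | tr '\n' ' ' ; echo; }
(python3 -m handwheel '[[[0,0,0,0.001,0],[0,0,0,0,0]]]'|f
python3 -m handwheel '[[[0,0.0005,0.0038,0,0]]]'|f
python3 -m handwheel '[[[0,0.0003,0.0037,0,0]]]'|f
python3 -m handwheel '[[[0,0.0001,0.0038,0,0]]]'|f
python3 -m handwheel '[[[0,-0.0001,0.0038,0,0]]]'|f
python3 -m handwheel '[[[0,-0.0003,0.0037,0,0]]]'|f
python3 -m handwheel '[[[0,-0.0005,0.0038,0,0]]]'|f
python3 -m handwheel '[[[0,-0.0007,0.0037,0,0]]]'|f
python3 -m handwheel '[[[0,-0.0009,0.0036,0,0]]]'|f
python3 -m handwheel '[[[0,-0.001,0.0036,0,0]]]'|f
python3 -m handwheel '[[[0,-0.0013,0.0036,0,0]]]'|f
python3 -m handwheel '[[[0,-0.0014,0.0035,0,0]]]'|f
python3 -m handwheel '[[[0,-0.0016,0.0034,0,0]]]'|f
python3 -m handwheel '[[[0,-0.0018,0.0033,0,0]]]'|f
python3 -m handwheel '[[[0,-0.002,0.0032,0,0]]]'|f
python3 -m handwheel '[[[0,-0.0022,0.0031,0,0]]]'|f
python3 -m handwheel '[[[0,-0.0022,0.003,0,0]]]'|f
python3 -m handwheel '[[[0,-0.0025,0.0029,0,0]]]'|f
python3 -m handwheel '[[[0,-0.0026,0.0027,0,0]]]'|f
python3 -m handwheel '[[[0,-0.0027,0.0026,0,0]]]'|f
python3 -m handwheel '[[[0,-0.0029,0.0025,0,0]]]'|f
python3 -m handwheel '[[[0,0,0,0,0],[0,0,0,0,0]]]'|f) > bwd.log
python3 an.py bwd.log; python3 -c "
from h import *
go([0,0,0])"
```

```text
b   99.1 r  71.8 Ft   1.1 Fr   3.8 Fz -7.3 g 59.7
b   96.2 r  71.8 Ft   1.0 Fr   4.4 Fz -7.4 g 59.9
b   92.7 r  71.8 Ft   0.7 Fr   4.8 Fz -7.3 g 59.9
b   89.4 r  71.8 Ft   0.2 Fr   3.7 Fz -7.5 g 59.9
b   86.4 r  71.8 Ft   2.2 Fr   3.9 Fz -5.9 g 60.0
b   84.3 r  71.9 Ft   7.3 Fr   3.0 Fz -1.9 g 60.4
b   82.2 r  71.8 Ft  10.2 Fr   4.7 Fz 1.2 g 60.6
b   79.7 r  71.8 Ft  11.7 Fr   3.5 Fz 1.1 g 60.8
b   76.8 r  71.8 Ft  10.6 Fr   4.2 Fz -0.1 g 60.8
b   73.3 r  71.8 Ft   8.8 Fr   3.0 Fz -1.3 g 60.6
b   70.0 r  71.8 Ft   9.1 Fr   2.5 Fz -1.5 g 60.6
b   67.1 r  71.8 Ft   9.1 Fr   2.1 Fz -0.9 g 60.6
b   63.7 r  71.8 Ft   5.6 Fr   1.8 Fz -4.3 g 60.5
b   59.8 r  71.9 Ft   1.4 Fr   2.3 Fz -6.3 g 60.3
b   55.9 r  71.9 Ft   1.3 Fr   2.4 Fz -7.8 g 60.0
b   52.7 r  71.9 Ft  -0.1 Fr   3.0 Fz -6.5 g 60.0
b   49.8 r  71.9 Ft   1.5 Fr   1.8 Fz -5.7 g 60.0
b   46.8 r  71.9 Ft   1.1 Fr   2.4 Fz -7.0 g 60.1
b   43.9 r  71.9 Ft   0.2 Fr   2.4 Fz -5.7 g 60.1
b   41.0 r  71.9 Ft   0.5 Fr   3.1 Fz -5.3 g 60.1
b   38.0 r  72.0 Ft   0.6 Fr   2.6 Fz -6.2 g 60.1
b   37.9 r  71.9 Ft   0.6 Fr   3.4 Fz -7.7 g 60.1
t 38.82 tcp [0.6142 0.0146 0.0802] yaw 89.96 F [ 2.3  2.5 -7.7] shift to [0 0 0] : [-0.015  -0.6144  0.079 ]
```

```bash
f(){ grep -E 'eef_pos|contact_f|finger_f' | tr '\n' ' ' ; echo; }
(python3 -m handwheel '[[[0,0.0029,-0.0025,0,0],[0,0.0027,-0.0026,0,0],[0,0.0026,-0.0027,0,0],[0,0.0025,-0.0029,0,0],[0,0.0022,-0.003,0,0],[0,0.0022,-0.0031,0,0],[0,0.002,-0.0032,0,0],[0,0.0018,-0.0033,0,0],[0,0.0016,-0.0034,0,0],[0,0.0014,-0.0035,0,0],[0,0.0013,-0.0036,0,0],[0,0,0,0,0]]]'|f
python3 -m handwheel '[[[0,0,0,0,0],[0,0,0,0,0]]]'|f) > fin.log; python3 an.py fin.log
```

```text
b   71.6 r  71.8 Ft  -2.6 Fr   4.2 Fz -5.5 g 60.3
b   72.0 r  71.8 Ft  -2.3 Fr   3.0 Fz -4.7 g 60.5
```

```bash
python3 -m handwheel '[[[0.045,0,0,0,0],[0.045,0,0,0,0],[0.045,0,0,0,0],[0.045,0,0,0,0],[0.045,0,0,0,0],[0.045,0,0,-0.02,0],[0.045,0,0,-0.03,0],[0.045,0,0,-0.03,0],[0.045,0,0,-0.03,0],[0.045,0,0,0,0],[0.045,0,0,0,0]]]' 30
python3 -m handwheel '[[[0.045,0.035,0,0,0],[0.045,0.035,0,0,0],[0.045,0.035,0,0,0],[0.045,0.035,0,0,0],[0.045,0.035,0,0,0],[0.045,0.035,0,0,0],[0.045,0,0,0,0],[0.045,0,0,0,0]]]'
python3 - <<'E'
from h import *
go([.694,-.0455,.14])
ims=[]
for c,P,w in(("scene",[.6,-.0,.08],60),("top",[.58,-.01,.08],52)):
    im=viewer.read_camera(c); u,v=map(int,proj(c,P))
    print(c,u-w,v-int(.75*w)); ims.append(cv2.resize(im[v-int(.75*w):v+int(.75*w),u-w:u+w],(400,300),interpolation=cv2.INTER_CUBIC))
cv2.imwrite("pics/b8.png",np.hstack(ims))
for c in("top","scene"):
  for n,z in dict(knob_grip=.096,post_grip=.095,pointer_tip=.062,carousel=.066).items(): print(c,n,pts(c,n,z))
E
```

```text
time: 40.9
eef_pos: [0.5811, 0.0381, 0.1929]
tcp_rot: [0.707, 0.707, 0.002, 0.002]
contact_force: [-0.1, -0.5, -0.1]
opening: 0.531
finger_force: 0.0
time: 41.57
eef_pos: [0.5783, 0.2496, 0.1876]
tcp_rot: [0.706, 0.708, -0.002, -0.001]
contact_force: [-0.9, -1.3, -0.8]
opening: 0.528
finger_force: 0.0
t 41.57 tcp [0.5783 0.2496 0.1876] yaw 90.17 F [-0.9 -1.3 -0.8] shift to [ 0.694 -0.046  0.14 ] : [-0.2954  0.115   0.0476]
scene 179 172
top 208 125
top knob_grip [(0.61, array([0.5862, 0.0503]))]
top post_grip [(0.38, array([ 0.698 , -0.0391]))]
top pointer_tip [(0.55, array([ 0.6434, -0.0393]))]
top carousel [(0.77, array([ 0.5565, -0.0232]))]
scene knob_grip [(0.49, array([0.5831, 0.0388])), (0.31, array([0.6209, 0.2559]))]
scene post_grip [(0.63, array([ 0.6985, -0.042 ])), (0.51, array([0.533 , 0.2846])), (0.33, array([0.4863, 0.1525]))]
scene pointer_tip [(0.68, array([0.7551, 0.3467])), (0.48, array([ 0.6543, -0.0381]))]
scene carousel [(0.91, array([ 0.5631, -0.0251]))]
```

View pics/b8.png

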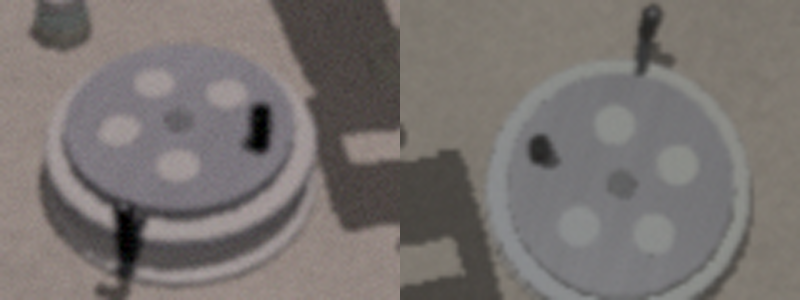

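```bash
python3 -c "
from h import *
T=lambda a,b,z: print('top',at('top',208+(a-400)/3.846,125+b/3.846,z))
S=lambda a,b,z: print('scn',at('scene',179+a/3.333,172+b/3.333,z))
T(653,13,.115);S(126,210,.115)
T(539,145,.116);S(260,108,.116)
T(640,70,.062);S(128,215,.062)
"
```

```text
top [ 0.68959723 -0.04781321  0.115     ]
scn [ 0.69651436 -0.0423353   0.115     ]
top [0.57767281 0.04147133 0.116     ]
scn [0.58049978 0.04293622 0.116     ]
top [ 0.65589289 -0.04258287  0.062     ]
scn [ 0.65630903 -0.05061874  0.062     ]
```

The knob stays at about (.579,.042), bearing 72°. The post is at about (.692,-.045), 136 mm from the axis as it should be.

```bash
python3 -m handwheel '[[[0.045,-0.0367,0.0141,0,0],[0.045,-0.0367,0.0141,0,0],[0.045,-0.0367,0.0141,0,0],[0.045,-0.0367,0.0141,0,0],[0.045,-0.0367,0.0141,0,0],[0.045,-0.0367,0.0141,0,0],[0.045,-0.0367,0.0141,0,0],[0.045,-0.0367,0.0141,0,0],[0.045,0,0,0.03,0],[0.045,0,0,0.014,0],[0.045,0,0,0,0],[0.045,0,0,0,0]]]' 30
python3 - <<'E'
from h import *
go([.692,-.0448,.0785]); P=tcp()[0]
im=viewer.read_camera("scene"); u,v=map(int,proj("scene",[.68,-.05,.11]))
print(proj("scene",P),proj("scene",[.692,-.0448,.095]))
cv2.imwrite("pics/b9.png",cv2.resize(im[v-38:v+38,u-50:u+50],(600,456),interpolation=cv2.INTER_CUBIC)); print(u-50,v-38)
E
```

```text
time: 43.07
eef_pos: [0.6908, -0.0441, 0.1437]
tcp_rot: [0.707, 0.707, -0.001, -0.002]
contact_force: [0.2, 0.7, 1.2]
opening: 0.523
finger_force: 0.0
t 43.07 tcp [ 0.6908 -0.0441  0.1437] yaw 90.02 F [0.2 0.7 1.2] shift to [ 0.692 -0.045  0.078] : [-0.0008  0.0015  0.0652]
(np.float64(215.93094249432914), np.float64(225.19694689080487)) (np.float64(216.53030482727286), np.float64(238.88245451677264))
165 192
```

View pics/b9.png

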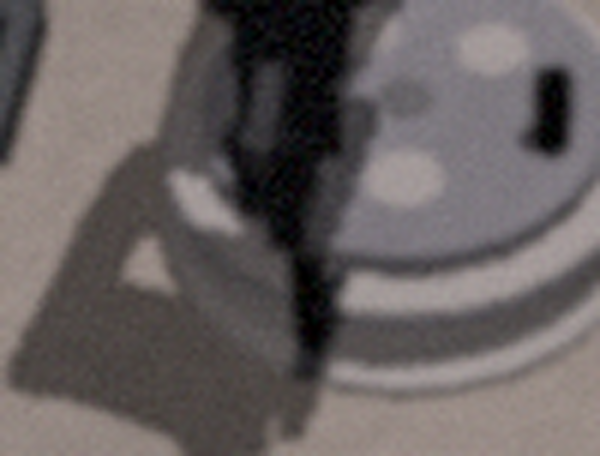

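The post shows at column 312 in the crop, which is 217 in the full picture; 216.5 was predicted. That's lined up, so I'll grip it.

```bash
python3 -m handwheel '[[[0.045,0,0.001,0.03,0],[0.045,0,0,0.02,0],[0.045,0,0,0.014,0],[0.045,0,0,0,0],[0.045,0,0,0,0]]]' 40
python3 -m handwheel '[[[0.0,0,0,0,0],[0.0,0,0,0,0],[0,0,0,0,0],[0,0,0,0,0],[0,0,0,0,0],[0,0,0,0,0],[0,0,0,0,0],[0,0,0,0,0]]]' 40
python3 -c "
from h import *
go([.692,-.045,.0785])"
python3 arc.py .5575 -.028 -7.3 3 26 .135 .6914 -.0450
```

```text
time: 43.53
eef_pos: [0.6933, -0.0444, 0.082]
tcp_rot: [0.707, 0.707, -0.0, -0.0]
contact_force: [0.5, 0.3, 0.3]
opening: 0.527
finger_force: 0.0
time: 44.2
eef_pos: [0.6917, -0.045, 0.0844]
tcp_rot: [0.707, 0.707, -0.002, -0.002]
contact_force: [-9.5, 1.0, 7.2]
opening: 0.169
finger_force: 39.0
t 44.2 tcp [ 0.6917 -0.045   0.0844] yaw 90.01 F [-9.5  1.   7.2] shift to [ 0.692 -0.045  0.078] : [-0.      0.0003  0.0059]
-4.3: [0,0.0069,0.0007,0,0] -1.3: [0,0.007,0.0004,0,0] 1.7: [0,0.0071,-0.0001,0,0]
4.7: [0,0.0071,-0.0004,0,0] 7.7: [0,0.007,-0.0007,0,0] 10.7: [0,0.007,-0.0011,0,0]
13.7: [0,0.0069,-0.0015,0,0] 16.7: [0,0.0068,-0.0019,0,0] 19.7: [0,0.0067,-0.0022,0,0]
22.7: [0,0.0066,-0.0026,0,0] 25.7: [0,0.0064,-0.0029,0,0] 28.7: [0,0.0063,-0.0032,0,0]
31.7: [0,0.0061,-0.0035,0,0] 34.7: [0,0.006,-0.0039,0,0] 37.7: [0,0.0057,-0.0042,0,0]
40.7: [0,0.0054,-0.0045,0,0] 43.7: [0,0.0053,-0.0047,0,0] 46.7: [0,0.0049,-0.005,0,0]
49.7: [0,0.0048,-0.0053,0,0] 52.7: [0,0.0044,-0.0055,0,0] 55.7: [0,0.0041,-0.0057,0,0]
58.7: [0,0.0039,-0.006,0,0] 61.7: [0,0.0035,-0.0061,0,0] 64.7: [0,0.0032,-0.0063,0,0]
67.7: [0,0.0028,-0.0065,0,0] 70.7: [0,0.0025,-0.0066,0,0] 0.6021000000000002 0.09940000000000002
```

```bash
f(){ grep -E 'eef_pos|contact_f|finger_f' | tr '\n' ' ' ; echo; }
(python3 -m handwheel '[[[0,0,-0.0019,-0.001,0],[0,0,0,0,0]]]'|f
python3 -m handwheel '[[[0,0.0069,0.0007,0,0],[0,0.007,0.0004,0,0],[0,0.0071,-0.0001,0,0]]]'|f
python3 -m handwheel '[[[0,0.0071,-0.0004,0,0],[0,0.007,-0.0007,0,0],[0,0.007,-0.0011,0,0]]]'|f
python3 -m handwheel '[[[0,0.0069,-0.0015,0,0],[0,0.0068,-0.0019,0,0],[0,0.0067,-0.0022,0,0]]]'|f
python3 -m handwheel '[[[0,0.0066,-0.0026,0,0],[0,0.0064,-0.0029,0,0],[0,0.0063,-0.0032,0,0]]]'|f
python3 -m handwheel '[[[0,0,0,0,0],[0,0,0,0,0]]]'|f) > post.log
cat post.log; python3 an.py post.log
```

```text
eef_pos: [0.6914, -0.045, 0.0846] contact_force: [-4.1, 1.3, 3.8] finger_force: 39.6 
eef_pos: [0.6928, -0.0243, 0.0845] contact_force: [-4.9, -1.4, 5.9] finger_force: 39.8 
eef_pos: [0.6908, -0.0031, 0.0845] contact_force: [-4.9, -1.1, 5.6] finger_force: 39.8 
eef_pos: [0.6855, 0.0172, 0.0845] contact_force: [-3.1, -2.2, 4.7] finger_force: 39.8 
eef_pos: [0.6771, 0.0366, 0.0845] contact_force: [-2.5, -2.3, 5.3] finger_force: 39.8 
eef_pos: [0.6768, 0.0373, 0.0845] contact_force: [-3.1, -0.4, 6.2] finger_force: 39.9 
b   -6.6 r 134.8 Ft   0.8 Fr  -4.2 Fz 3.8 g 39.6
b    2.2 r 135.4 Ft  -1.2 Fr  -5.0 Fz 5.9 g 39.8
b   11.2 r 135.9 Ft  -0.1 Fr  -5.0 Fz 5.6 g 39.8
b   20.1 r 136.3 Ft  -1.0 Fr  -3.7 Fz 4.7 g 39.8
b   29.0 r 136.7 Ft  -0.8 Fr  -3.3 Fz 5.3 g 39.8
b   29.3 r 136.8 Ft   1.2 Fr  -2.9 Fz 6.2 g 39.9
```

```bash
f(){ grep -E 'eef_pos|contact_f|finger_f' | tr '\n' ' ' ; echo; }
(python3 -m handwheel '[[[0,0.0061,-0.0035,0,0],[0,0.006,-0.0039,0,0],[0,0.0057,-0.0042,0,0]]]'|f
python3 -m handwheel '[[[0,0.0054,-0.0045,0,0],[0,0.0053,-0.0047,0,0],[0,0.0049,-0.005,0,0]]]'|f
python3 -m handwheel '[[[0,0.0048,-0.0053,0,0],[0,0.0044,-0.0055,0,0],[0,0.0041,-0.0057,0,0]]]'|f
python3 -m handwheel '[[[0,0.0039,-0.006,0,0],[0,0.0035,-0.0061,0,0],[0,0.0032,-0.0063,0,0]]]'|f
python3 -m handwheel '[[[0,0.0028,-0.0065,0,0],[0,0.0025,-0.0066,0,0],[0,0,0,0,0],[0,0,0,0,0]]]'|f) >> post.log
tail -5 post.log; cat > fit.py <<'E'
import re,numpy as np
from scipy.optimize import least_squares
def L(fn): return np.array([[float(x) for x in re.findall(r'-?\d+\.\d*(?:e-?\d+)?',l)] for l in open(fn)])
for fn,r in(("post.log",.135),("fwd.log",.072),("bwd.log",.072)):
    P=L(fn)[:,:2]
    s=least_squares(lambda c:np.hypot(P[:,0]-c[0],P[:,1]-c[1])-r,[.5575,-.028]); c=s.x
    print(fn,c,"res mm",np.round(s.fun*1e3,1)[-8:],"last b",np.degrees(np.arctan2(P[-1,1]-c[1],P[-1,0]-c[0])))
E
python3 fit.py
```

```text
eef_pos: [0.6658, 0.0546, 0.0845] contact_force: [-1.4, -1.8, 5.0] finger_force: 39.9 
eef_pos: [0.6517, 0.0705, 0.0845] contact_force: [0.0, -1.5, 5.0] finger_force: 39.8 
eef_pos: [0.6353, 0.0841, 0.0845] contact_force: [1.0, -0.7, 5.8] finger_force: 39.8 
eef_pos: [0.617, 0.0949, 0.0845] contact_force: [1.4, 0.9, 6.0] finger_force: 39.9 
eef_pos: [0.6032, 0.1007, 0.0845] contact_force: [-1.5, 2.0, 6.6] finger_force: 40.1 
post.log [ 0.55776352 -0.02641537] res mm [-0. -0.  0.  0. -0.  0.  0. -0.] last b 70.33093428453923
fwd.log [ 0.55749865 -0.02980392] res mm [-0.   0.   0.   0.   0.   0.1  0.   0. ] last b 100.15382887637509
bwd.log [ 0.55757809 -0.02979949] res mm [ 0.1  0.  -0.  -0.   0.   0.   0.  -0. ] last b 38.10140363316992
```

```bash
f(){ grep -E 'eef_pos|contact_f|finger_f' | tr '\n' ' ' ; echo; }
(python3 -m handwheel '[[[0,0.0008,-0.0037,0,0],[0,0,0,0,0],[0,0,0,0,0],[0,0,0,0,0]]]'|f) >> post.log; tail -1 post.log; python3 fit.py; python3 -c "
from fit import L;import numpy as np
p=L('fin.log')[-1];print('knob',p[:2],np.degrees(np.arctan2(p[1]+.0298,p[0]-.5575)))"
```

```text
eef_pos: [0.5998, 0.1018, 0.0845] contact_force: [-0.1, 4.0, 7.7] finger_force: 40.0 
post.log [ 0.55777004 -0.02643432] res mm [-0.   0.   0.  -0.   0.   0.   0.  -0.1] last b 71.85297439166291
fwd.log [ 0.55749865 -0.02980392] res mm [-0.   0.   0.   0.   0.   0.1  0.   0. ] last b 100.15382887637509
bwd.log [ 0.55757809 -0.02979949] res mm [ 0.1  0.  -0.  -0.   0.   0.   0.  -0. ] last b 38.10140363316992
post.log [ 0.55777004 -0.02643432] res mm [-0.   0.   0.  -0.   0.   0.   0.  -0.1] last b 71.85297439166291
fwd.log [ 0.55749865 -0.02980392] res mm [-0.   0.   0.   0.   0.   0.1  0.   0. ] last b 100.15382887637509
bwd.log [ 0.55757809 -0.02979949] res mm [ 0.1  0.  -0.  -0.   0.   0.   0.  -0. ] last b 38.10140363316992
knob [0.5797 0.0387] 72.04313398156886
```

```bash
python3 -m handwheel '[[[0.045,0,0,0,0],[0.045,0,0,0,0],[0.045,0,0,0,0],[0.045,0,0,0,0],[0.045,0,0,0,0],[0.045,0,0,-0.02,0],[0.045,0,0,-0.03,0],[0.045,0,0,-0.03,0],[0.045,0,0,-0.02,0],[0.045,0,0,0,0],[0.045,0,0,0,0]]]' 40
python3 -m handwheel '[[[0,-0.0375,-0.01,0,0],[0,-0.0375,-0.01,0,0],[0,-0.0375,-0.01,0,0],[0,-0.0375,-0.01,0,0],[0,-0.0375,-0.01,0,0],[0,-0.0375,-0.01,0,0],[0,-0.0375,-0.01,0,0],[0,-0.0375,-0.01,0,0],[0,-0.0375,-0.01,0,0],[0,-0.0375,-0.01,0,0],[0,0,0,0,0],[0,0,0,0,0]]]'
python3 - <<'E'
from h import *
go([.503,-.3265,.06])
ims=[]
for c,P,w in(("scene",[.53,-.17,.05],80),("top",[.54,-.12,.05],95)):
    im=viewer.read_camera(c); u,v=map(int,proj(c,P)); u=max(u,w)
    print(c,u-w,v-int(.75*w)); ims.append(cv2.resize(im[v-int(.75*w):v+int(.75*w),u-w:u+w],(400,300),interpolation=cv2.INTER_CUBIC))
cv2.imwrite("pics/b10.png",np.hstack(ims))
for c in("top","scene"):
  for n,z in dict(key_bar_top=.042,key_square_top=.042,key_round_top=.042,knob_grip=.096,post_grip=.095).items(): print(c,n,pts(c,n,z,3))
E
```

```text
time: 48.12
eef_pos: [0.5993, 0.0999, 0.1842]
tcp_rot: [0.707, 0.707, 0.001, 0.001]
contact_force: [-1.4, 0.1, -1.0]
opening: 0.527
finger_force: 0.0
time: 49.12
eef_pos: [0.4966, -0.2761, 0.1803]
tcp_rot: [0.709, 0.705, -0.0, -0.002]
contact_force: [0.0, 0.4, 0.4]
opening: 0.005
finger_force: 0.0
t 49.12 tcp [ 0.4966 -0.2761  0.1803] yaw 89.74 F [0.  0.4 0.4] shift to [ 0.503 -0.326  0.06 ] : [-0.0507  0.007   0.1201]
scene 104 141
top 198 108
top key_bar_top []
top key_square_top [(0.63, array([ 0.5073, -0.2729])), (0.23, array([0.5503, 0.3343]))]
top key_round_top []
top knob_grip [(0.64, array([0.5343, 0.3143])), (0.57, array([0.5844, 0.039 ]))]
top post_grip [(0.6, array([0.6009, 0.1066]))]
scene key_bar_top [(0.71, array([ 0.5118, -0.2558])), (0.39, array([ 0.497 , -0.3261]))]
scene key_square_top [(0.57, array([ 0.5071, -0.2644])), (0.47, array([0.5646, 0.344 ])), (0.36, array([0.5253, 0.0355]))]
scene key_round_top [(0.68, array([0.4869, 0.3374])), (0.53, array([ 0.5043, -0.3796]))]
scene knob_grip [(0.45, array([0.5427, 0.3235])), (0.43, array([ 0.4813, -0.1348])), (0.4, array([0.5758, 0.0452]))]
scene post_grip [(0.65, array([0.6108, 0.1067]))]
```

View pics/b10.png

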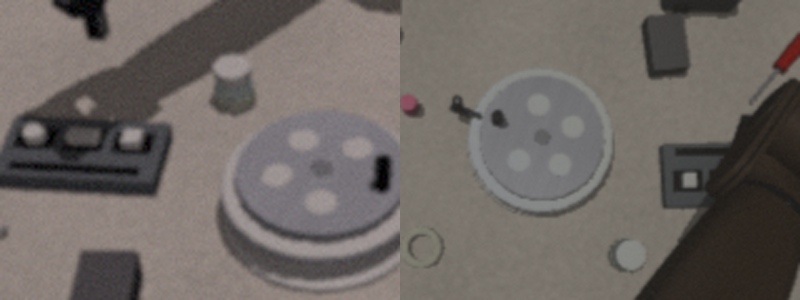

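The arm, knob and hub line up at (458,103), (499,118) and (542,137) in the right half. Next the keys, first the bar at (.5025,-.3265).

```bash
python3 -m handwheel '[[[0,-0.026,0.002,0,0],[0,-0.026,0.002,0.0,0],[0,0,0,0.03,0],[0,0,0,0.03,0],[0,0,0,0.03,0],[0,0,0,0.02,0],[0,0,0,0,0],[0,0,0,0,0],[0,0,0,0,0]]]'
python3 -c "
from h import *
go([.5025,-.326,.035])"
```

```text
time: 50.47
eef_pos: [0.5033, -0.3278, 0.0745]
tcp_rot: [0.707, 0.707, 0.0, 0.001]
contact_force: [0.1, -0.1, 1.0]
opening: -0.003
finger_force: 0.0
t 50.47 tcp [ 0.5033 -0.3278  0.0745] yaw 89.98 F [ 0.1 -0.1  1. ] shift to [ 0.502 -0.326  0.035] : [ 0.0018 -0.0009  0.0395]
```

```bash
python3 -m handwheel '[[[0,0.001,-0.001,0.02,0],[0,0,0,0.012,0],[0,0,0,0.004,0],[0,0,0,0.0035,0],[0,0,0,0,0],[0,0,0,0,0]]]'
python3 -c "
from h import *
go([.5025,-.326,.0365])"
```

```text
time: 50.97
eef_pos: [0.5019, -0.3263, 0.0368]
tcp_rot: [0.707, 0.707, -0.0, -0.0]
contact_force: [-4.9, 4.6, 12.8]
opening: -0.001
finger_force: 6.0
t 50.97 tcp [ 0.5019 -0.3263  0.0368] yaw 90.01 F [-4.9  4.6 12.8] shift to [ 0.502 -0.326  0.036] : [0.0003 0.0006 0.0003]
```

```bash
python3 -m handwheel '[[[0,0,0,-0.015,0],[0,0,0,-0.02,0],[0,-0.029,0,0,0],[0,-0.0285,0,0,0],[0,0,0,0,0],[0,0,0,0,0],[0,0,0,0,0]]]'
python3 -m handwheel '[[[0,0,0,0.018,0],[0,0,0,0.01,0],[0,0,0,0.004,0],[0,0,0,0.003,0],[0,0,0,0,0],[0,0,0,0,0]]]'
python3 -m handwheel '[[[0,0,0,-0.015,0],[0,0,0,-0.02,0],[0,0.0385,0.0005,0,0],[0,0.0385,0.0005,0,0],[0,0.0385,0.0005,0,0],[0,0,0,0,0],[0,0,0,0,0],[0,0,0,0,0]]]'
python3 -m handwheel '[[[0,0,0,0.018,0],[0,0,0,0.01,0],[0,0,0,0.004,0],[0,0,0,0.003,0],[0,0,0,0,0],[0,0,0,0,0]]]'
```

```text
time: 51.55
eef_pos: [0.5012, -0.3832, 0.0685]
tcp_rot: [0.707, 0.707, 0.0, -0.0]
contact_force: [-1.0, 0.8, -0.3]
opening: 0.001
finger_force: 0.0
time: 52.05
eef_pos: [0.5012, -0.3821, 0.0366]
tcp_rot: [0.707, 0.707, -0.0, -0.002]
contact_force: [-6.2, 5.4, 17.5]
opening: -0.001
finger_force: 8.7
time: 52.72
eef_pos: [0.5031, -0.2677, 0.0685]
tcp_rot: [0.707, 0.707, -0.0, 0.0]
contact_force: [-0.2, 0.1, -0.0]
opening: -0.003
finger_force: 0.0
time: 53.22
eef_pos: [0.5029, -0.2691, 0.0365]
tcp_rot: [0.707, 0.707, -0.0, -0.001]
contact_force: [-7.4, 4.8, 18.0]
opening: 0.003
finger_force: 9.2
```

All three keys bottomed with 13–18 N against the 4 N spring. I'll retreat and check everything.

```bash
python3 -m handwheel '[[[0,0,0,-0.02,0],[0,0,0,-0.03,0],[0,0,0,-0.04,0],[0,0,0,-0.04,0],[0,-0.035,-0.005,0,0],[0,-0.035,-0.005,0,0],[0,-0.035,-0.005,0,0],[0,-0.035,-0.005,0,0],[0,-0.035,-0.005,0,0],[0,-0.035,-0.005,0,0],[0,0,0,0,0],[0,0,0,0,0]]]'
python3 - <<'E'
from h import *
go([.5,-.4,.2])
im=viewer.read_camera("top"); cv2.imwrite("pics/b11.png",cv2.resize(im[60:310,100:433],(799,600),interpolation=cv2.INTER_CUBIC))
E
```

```text
time: 54.22
eef_pos: [0.4714, -0.4804, 0.1624]
tcp_rot: [0.709, 0.706, 0.0, -0.001]
contact_force: [-0.5, -0.5, -0.3]
opening: 0.005
finger_force: 0.0
t 54.22 tcp [ 0.4714 -0.4804  0.1624] yaw 89.74 F [-0.5 -0.5 -0.3] shift to [ 0.5 -0.4  0.2] : [ 0.0805  0.0283 -0.0375]
```

View pics/b11.png

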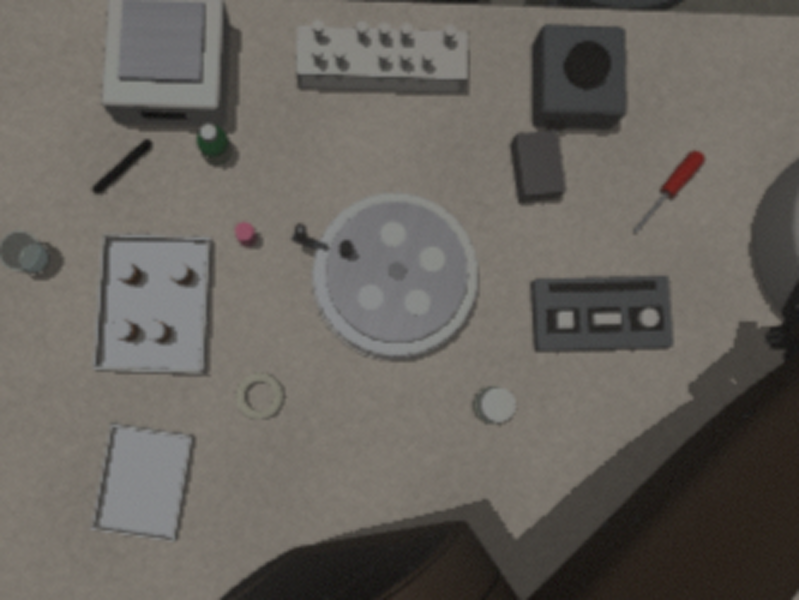

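The final picture shows four upright vials in the tray at (132,272), (182,274), (128,330) and (163,331); the last was knocked slightly but is still standing. The pointer is in line with the knob (347,249) and the hub (398,271). Nothing else has moved.

```bash
python3 -c "
from plant import sign_off
print(sign_off())"
```

```text
the job is handed in; nothing more can be done
None
```

The job is done and handed in: all four vials stand upright in the larger tray, the carousel rests mid-stiff-spot at a knob bearing of about 72°, the index arm points at the knob to within about 0.2°, and the bar, round and square keys were pressed fully down in that order.

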